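# Refill the cap box under the glass desk shelf

## Robot

A 6-joint arm with a two-finger parallel gripper is mounted at the origin on the work surface. World frame = base frame: x ahead of the robot, y to its left, z up, the work surface at z = 0. Lengths are in m, angles in rad, forces in N, time in s.
With the tool pointing down it reaches from about 0.3 to 0.875 m from the base axis. Payload 6.4 kg.
Tool frame: the origin (TCP) lies midway between the tips of the shut fingers; the grasp point (between the pads) lies 19 mm behind it; z points along the fingers, y is the line along which they close (so a half turn about z gives the same grasp; the last joint's range is limited). The gripper opens to 85 mm and grips with 20 to 120 N. Pads are 22 mm wide; open, the fingers measure 114 mm over their backs; the gripper's body (76 mm by 85 mm) begins 54 mm behind the grasp point. The pads swing forward as they close: fully open they stand 13 mm farther back than shut.
Start: joints at [-1.329, 0.181, 1.607, -0, 1.354, -0.206], TCP at [0.249, -0.518, 0.231] pointing down, gripper open.
Joint ranges: [-2.99, 2.99], [-0.89, 2.07], [0.3, 2.58], [-1.14, 4.28], [0, 2.63], [-3.12, 3.12]. Speed limits (rad/s): [2.57, 2.57, 3.01, 3.14, 3.14, 3.14].

## Interface

Orientations are given as a unit quaternion [w, x, y, z].
In Python, from bench import ctrl gives the robot as it stands.
- The arm moves only by the tool drive_tool, never from a script. Its argument "plan" is a list that holds one entry, the list of rows, each a list of 4 numbers: the shift along the tool's x, y, z scaled (see below), then the turn about the tool's z scaled (see below). In form: [[[x, y, z, roll], ...]]. A call has 1 to 12 rows; each row is the pose to reach, as a shift and turn from the pose commanded when the call began, along the tool's axes at that moment, turning the shorter way round; what a row does not reach only later rows make up. The controller multiplies each number of a shift by 400 mm and each number of a turn by 180 degrees. A row lasts 1/12 s, in which the tool goes at most 41.7 mm and 7.16 degrees, less where a joint would pass 70% of its speed; a pose out of reach is approached as far as the arm can. A call with a number of a shift or a turn outside -1 to 1 is refused whole. A call with a gripper value outside its range is refused whole. "jaw" is the closure, from 0 (fully open) to 1 (shut), set as the call begins (left out, the last holds). The fingers move at their own pace and stop on an object; the grip force is fixed at half the most. Time passes only in rows, so rows that repeat a pose let the fingers close. It gives the time, the measured TCP pose, the force, the opening and the grip force at its end, in the units of the state.
- ctrl.get_obs(): the state, without advancing time (a new reading comes with each control period).
- ctrl.camera(name): name is "scene" or "top" or "wrist"; returns (picture, depth): 480x640x3 uint8, red, green, blue; 480x640 float32, m along the optical axis (not along the pixel's ray), 0 where there is no reading.
- ctrl.camera_info(name): a dict with "camera_matrix" (3x3 intrinsics, pixels), "R" (3x3) and "t" (3): a world point X has camera coordinates R X + t; the wrist camera has in their place "T_tool_cam" (4x4, takes a point from camera to tool coordinates, whose origin is the TCP and whose axes are the flange's). Camera axes: x right, y down, z forward; pixel columns grow to the right and rows downward; lengths in m; the calibration is good to about 2 mm. The wrist camera is an equidistant fisheye: a pixel r from the principal point sees the ray r / f radians off the axis. A picture is of the moment at which its call begins: read the wrist's pose just before it. camera_info takes no time and is no camera call.
- ctrl.hand_in(): hands the job in; it is judged then, once.
The state is a dict: "time_s": time; "q": joint angles; "dq": joint speeds; "joint_efforts": joint torques, N m; "eef_pos": TCP position; "eef_rot": TCP orientation; "wrist_force": force on the tool from outside, world axes, zero at the start; "torque": the same for the moment, N m; "opening": opening from 0.0 (shut) to 1.0 (fully open); "grasp_force": force on a finger pad.
Only numpy, scipy, OpenCV 4.12 (cv2) and the standard library are available. Lean on these libraries where they do the work, as an engineer would, in place of code of your own. Each camera call takes 0.05 s, during which the arm holds its last target. There are 200 camera calls.

## Task

Carry the steel scoop in under the low glass shelf and pour all five black bottle caps into the open blue cap box, without knocking the shelf. Then shut the box's lid and stand the empty scoop back upright on its black mat, leaving the bottles and the other things on the counter where they are.

Things in the scene. Friction and masses are not known exactly. Their poses are not given: they have to be found in the camera images.
- riser: low shelf: fixed desk riser, 640 mm long (y), 200 mm deep (x), turned a few degrees at most; clear glass board, steel edge strips, label rolls on top at both ends. Origin on the table under its centre. Underside of board and strips 180 mm above the table, strip tops 196 mm, rolls to 248 mm. 18 mm white panels close its ends (local y +-311 mm); front (local x -100 mm) and back are open
- capbox: blue open-topped box under the shelf, fixed, 130 mm (its x) by 110 mm (its y), 45 mm high, walls and floor 3 mm. Origin on the table under its centre. Parallel to the shelf; its front wall (local x -65 mm) stands out 33 to 45 mm in front of the shelf's front edge, the rest is under the glass. Nothing stands under the shelf within 100 mm of the box's sides, or 60 mm of the open lid
- capbox_in (a point): centre of the inner floor of the cap box, 3 mm above the table
- lid (a joint): angle of the cap box's white lid (130 x 110 x 4 mm, 100 g): 0 shut, flat on the rim; 1.57 upright; 1.9 stop. Hinge along the box's x, on top of its +y wall (local y +55, z 45 mm), so the open lid is a wall at the +y side, 165 mm high over the table. Hinge friction 0.03 N m: the lid stays put while steeper than about 1 rad and falls shut by itself below that
- lid_hinge (a point): middle of the lid's hinge line; moves only with the box
- lid_edge (a point): middle of the lid's free edge, 110 mm from the hinge line (a 9 mm thumb tab 45 mm wide sticks out beyond it)
- mat: black rubber mat, 140 x 140 x 3 mm, fixed; origin at the centre of its underside, on the table. The scoop starts on it and is put back on it
- scoop: steel scoop with the caps in it, 160 g empty: tapered round cup 60 mm high, 56 mm wide at the foot, 104 mm at the rim, wall 3 mm. Straight level round handle, 16 mm thick, to its own -x, 50 to 215 mm from the cup's axis, centre line 52 mm above the foot; can be gripped upright or leaning sideways. Origin: centre of the underside; z up. Caps slide out when tipped 100 to 120 degrees
- scoop_grip (a point): point on the centre line of the scoop's handle, 150 mm from the cup's axis and 52 mm above the foot, in the middle of the black sleeve
- scoop_rim (a point): centre of the scoop's mouth, 60 mm above the foot
- cap1: black ribbed plastic screw cap, a cylinder 26 mm across and 15 mm high, 11 g; origin at the centre of its underside, z along its axis; at the start in the scoop
- cap2: black ribbed plastic screw cap, a cylinder 26 mm across and 15 mm high, 11 g; origin at the centre of its underside, z along its axis; as cap1
- cap3: black ribbed plastic screw cap, a cylinder 26 mm across and 15 mm high, 11 g; origin at the centre of its underside, z along its axis; as cap1
- cap4: black ribbed plastic screw cap, a cylinder 26 mm across and 15 mm high, 11 g; origin at the centre of its underside, z along its axis; as cap1
- cap5: black ribbed plastic screw cap, a cylinder 26 mm across and 15 mm high, 11 g; origin at the centre of its underside, z along its axis; as cap1
- bottle1: open amber glass bottle, 44 mm across, 78 mm high, about 60 g; origin at the centre of its underside; a bystander, leave it alone
- bottle2: open amber glass bottle, 44 mm across, 78 mm high, about 60 g; origin at the centre of its underside; a bystander, leave it alone
- bottle3: open amber glass bottle, 44 mm across, 78 mm high, about 60 g; origin at the centre of its underside; a bystander, leave it alone
- labelroll: roll of labels standing on end, 80 mm across, 50 mm high; origin at the centre of its underside; a bystander, leave it alone
- mouse: black computer mouse, 100 x 58 x 33 mm; origin at the centre of its underside; a bystander, leave it alone
Mind the look-alikes: they are no part of the job. Of the things that look like the mat, the smaller one is meant.

How it is judged:
On the way, in this order (a step that is already met when the one before it is completed fails the run):
1. the scoop is tipped over the cap box, under the shelf (angle between scoop's own z axis and vertical above 1 rad and horizontal distance between scoop_rim and capbox_in below 0.13 m and height (world z) of scoop_rim below 0.18 m and x of scoop_rim in the frame of riser above -0.11 m), for 0.05 s.
2. all five caps are in the cap box (x of cap1 in the frame of capbox between -0.062 and 0.062 m and y of cap1 in the frame of capbox between -0.053 and 0.053 m and z of cap1 in the frame of capbox between 0 and 0.045 m and x of cap2 in the frame of capbox between -0.062 and 0.062 m and y of cap2 in the frame of capbox between -0.053 and 0.053 m and z of cap2 in the frame of capbox between 0 and 0.045 m and x of cap3 in the frame of capbox between -0.062 and 0.062 m and y of cap3 in the frame of capbox between -0.053 and 0.053 m and z of cap3 in the frame of capbox between 0 and 0.045 m and x of cap4 in the frame of capbox between -0.062 and 0.062 m and y of cap4 in the frame of capbox between -0.053 and 0.053 m and z of cap4 in the frame of capbox between 0 and 0.045 m and x of cap5 in the frame of capbox between -0.062 and 0.062 m and y of cap5 in the frame of capbox between -0.053 and 0.053 m and z of cap5 in the frame of capbox between 0 and 0.045 m), for 0.2 s.
3. the lid is shut (value of joint lid below 0.06 rad), for 0.2 s.
At the end, for the whole second after the job is handed in: All five caps lie inside the cap box below its rim, the lid is shut (within 0.06 rad), and the scoop stands upright (within 0.1 rad) and still on the mat, its foot within 45 mm of the mat's centre (all of step 2 and value of joint lid below 0.06 rad and angle between scoop's own z axis and vertical below 0.1 rad and horizontal distance between scoop and mat below 0.045 m and height (world z) of scoop below 0.008 m and linear speed of scoop below 0.02 m/s); the robot touches nothing.
It fails at once if the shelf is knocked (more than 3 N from the scoop, the fingers or the arm) (contact force between riser and scoop above 3 N or contact force between riser and the fingers above 3 N or contact force between riser and the arm above 3 N).
It fails at once if a bystander (bottle, label roll or mouse) is moved more than 25 mm or tipped over (distance of any of bottle1, bottle2, bottle3, labelroll, mouse from where it was at the start of the episode above 0.025 m or angle between any of bottle1, bottle2, bottle3, labelroll, mouse's own z axis and vertical above 0.4 rad).
It also fails if it takes over 70 s, if anything falls off the work surface, if the arm or the gripper's body presses on something with over 40 N, if the wrist force passes 120 N, or if a joint passes its speed limit or range.

## Working session

There is one attempt and no reset: what is moved stays moved. The work goes in short steps, Python scripts to look and compute and a tool call to move; the robot and the scene stay as the last step left them, time stands still between calls to the robot, and variables do not carry over. Pictures are saved under pics/ and viewed, at most 10 in all, crops included, and the job is handed in when it is done.

Besides the shell and the picture viewer there is one more tool, called after ">>>" by a JSON object that holds its "op" and its "data". drive_tool: Moves the arm, as the interface text tells. Its arguments: {"type":"object","properties":{"plan":{"type":"array"},"jaw":{"type":"number"}},"required":["plan"]}

```bash
mkdir -p pics; ls
python3 - <<'E'
from bench import ctrl
import cv2,numpy as np
o=ctrl.get_obs();print(o)
for n in("scene","top"):
    im,d=ctrl.camera(n);cv2.imwrite(f"pics/{n}0.png",im[:,:,::-1]);np.savez(f"pics/{n}0.npz",im=im,d=d)
    i=ctrl.camera_info(n);print(n,i)
print(ctrl.camera_info("wrist"))
E
```

```text
pics
{'time_s': 0.0, 'q': array([-1.32929550e+00,  1.81529349e-01,  1.60799007e+00,  1.34036620e-05,
        1.35378443e+00, -2.06294847e-01]), 'dq': array([ 4.09644232e-05, -4.92861148e-04,  2.60882447e-06,  4.98317020e-04,
        6.60192591e-04,  2.66597806e-04]), 'joint_efforts': array([ 7.41105450e-04, -4.44866395e+01, -3.51337481e+01, -1.58321341e-04,
        9.00549145e-03,  3.06917593e-05]), 'eef_pos': array([ 0.24885438, -0.51776381,  0.23039939]), 'eef_rot': array([-8.55580494e-04,  9.75039379e-01,  2.22030353e-01, -8.51791470e-06]), 'wrist_force': array([0.18266536, 0.26487161, 0.05385238]), 'torque': array([ 0.0298    , -0.03728543,  0.00471947]), 'grasp_force': 0.0, 'opening': 0.9988241437516712}
scene {'camera_matrix': array([[463.73460971,   0.        , 319.30449875],
       [  0.        , 463.73460971, 236.23152948],
       [  0.        ,   0.        ,   1.        ]]), 'R': array([[ 0.93249695, -0.36111967,  0.00648267],
       [-0.33819639, -0.87932246, -0.33528378],
       [ 0.12677792,  0.31045868, -0.94209488]]), 't': array([-0.51847932,  0.17484733,  1.2636721 ])
[... 211 characters left out ...]
94412,  0.00901646],
       [-0.99451415, -0.00643067, -0.10440423],
       [ 0.10445638, -0.00839077, -0.99449407]]), 't': array([-0.05783024,  0.5410481 ,  1.23973604])}
{'camera_matrix': array([[371.64829954,   0.        , 317.05316675],
       [  0.        , 371.64829954, 241.02945198],
       [  0.        ,   0.        ,   1.        ]]), 'T_tool_cam': array([[ 6.21049699e-04, -9.61284706e-01, -2.75556398e-01,
         7.01490316e-02],
       [ 9.99999763e-01,  6.79252476e-04, -1.15785608e-04,
         2.30441518e-04],
       [ 2.98475299e-04, -2.75556260e-01,  9.61284900e-01,
        -1.43476137e-01],
       [ 0.00000000e+00,  0.00000000e+00,  0.00000000e+00,
         1.00000000e+00]])}
```

View pics/scene0.png

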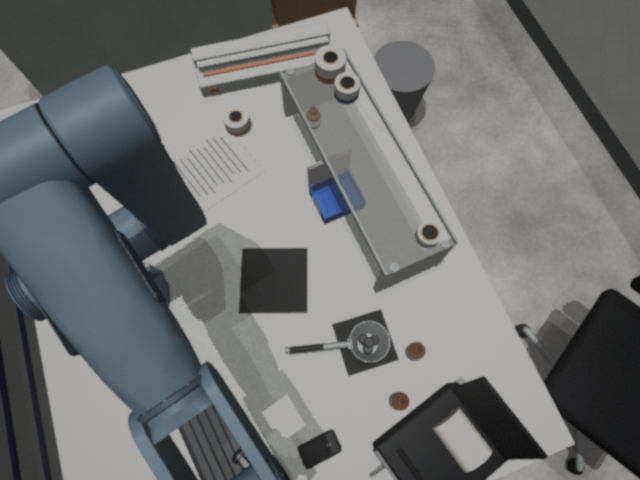

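View pics/top0.png

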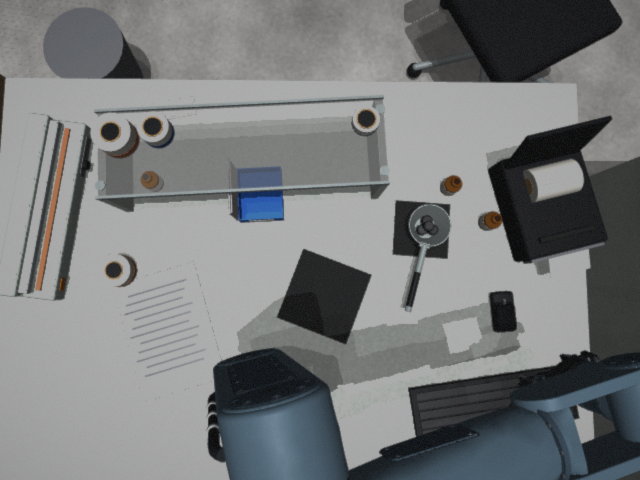

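The smaller black square (top px ~422,230) with the scoop on it is the mat. The larger one (325,295) is the look-alike. The shelf front strip runs along row ~190, and the blue box is at (260,200). Next I measure, using both cameras' depth and ray intersections.

```bash
cat > h.py <<'E'
import numpy as np,cv2
from bench import ctrl
def load(n,k=0):
    z=np.load(f"pics/{n}{k}.npz");return z["im"],z["d"]
def cloud(n,d):
    i=ctrl.camera_info(n);K,R,t=i["camera_matrix"],i["R"],np.array(i["t"])
    v,u=np.mgrid[:480,:640];c=np.stack([(u-K[0,2])/K[0,0]*d,(v-K[1,2])/K[1,1]*d,d],-1)
    return (c-t)@R
def plane(n,uv,z):
    i=ctrl.camera_info(n);K,R,t=i["camera_matrix"],i["R"],np.array(i["t"])
    uv=np.atleast_2d(uv).astype(float);r=np.c_[(uv[:,0]-K[0,2])/K[0,0],(uv[:,1]-K[1,2])/K[1,1],np.ones(len(uv))]@R
    o=-R.T@t;s=(z-o[2])/r[:,2];return o+r*s[:,None]
def rect(mask):
    cs,_=cv2.findContours(mask.astype(np.uint8),cv2.RETR_EXTERNAL,cv2.CHAIN_APPROX_NONE)
    return sorted(cs,key=cv2.contourArea)[-1]
E
python3 - <<'E'
from h import *
np.set_printoptions(precision=4,suppress=True)
for n in("top","scene"):
    im,d=load(n);P=cloud(n,d);h=cv2.cvtColor(im,cv2.COLOR_RGB2HSV);ii=im.astype(int)
    ok=d>0
    print(n,"table z",np.median(P[ok&(abs(P[...,2])<.02)][:,2]))
    # blue box
    m=(h[...,0]>100)&(h[...,0]<130)&(h[...,1]>150)&(h[...,2]>60)
    c=rect(m);p=P[m&ok];print("blue",cv2.boundingRect(c),"z pct",np.percentile(p[:,2],[2,50,98]),"x",np.percentile(p[:,0],[1,99]),"y",np.percentile(p[:,1],[1,99]))
    # scoop region: z 0.02..0.1
    roi=ok&(P[...,0]>.3)&(P[...,0]<.75)&(P[...,1]<-.1)&(P[...,1]>-.35)&(P[...,2]>.03)&(P[...,2]<.085)
    q=P[roi];print("scoop n",len(q),q.min(0),q.max(0))
    top=q[q[:,2]>.052]
    hs=q[q[:,0]<q[:,0].max()-.125]; hz=np.median(hs[:,2]);
    vx,vy,x0,y0=cv2.fitLine(hs[:,:2].astype(np.float32),cv2.DIST_HUBER,0,.01,.01).ravel()
    print("handle dir",vx,vy,"pt",x0,y0,"topz",np.percentile(hs[:,2],[5,50,95]),"end",hs.min(0))
    # rim pixels -> circle
    rim=q[(q[:,2]>.052)&(q[:,0]>q[:,0].max()-.11)]
    (cx,cy),r=cv2.minEnclosingCircle(rim[:,:2].astype(np.float32));print("rim circ",cx,cy,r,np.median(rim[:,2]))
    # mat dark
    dark=(ii.max(-1)<60)&ok&(abs(P[...,2])<.012)&(P[...,1]<-.12)&(P[...,1]>-.36)&(P[...,0]>.5)&(P[...,0]<.8)
    q=P[dark];print("mat z",np.median(q[:,2]));(cx,cy),wh,a=cv2.minAreaRect(q[:,:2].astype(np.float32));print("mat",cx,cy,wh,a)
    # shelf strips
    for s in("front",):
        m=ok&(P[...,2]>.188)&(P[...,2]<.204)&(P[...,0]>.6)&(P[...,1]>-.25)&(P[...,1]<.6)
        q=P[m];print("shelf",len(q),q.min(0),q.max(0))
        r=cv2.minAreaRect(q[:,:2].astype(np.float32));print(r)
    m=ok&(P[...,2]>.06)&(P[...,2]<.175)&(P[...,0]>.6)&(P[...,0]<.75)&(P[...,1]>.1)&(P[...,1]<.35)
    q=P[m];print("lid?",len(q)); 
    if len(q):print(np.percentile(q,[2,50,98],axis=0))
E
```

```text
top table z 0.0011675954874480023
blue (238, 191, 45, 30) z pct [-0.0011  0.0043  0.0473] x [0.5737 0.6518] y [0.0208 0.1293]
scoop n 1126 [ 0.3532 -0.35    0.03  ] [ 0.6582 -0.2012  0.0842]
handle dir 0.96440285 -0.2644375 pt 0.44798708 -0.307376 topz [0.045  0.0617 0.0665] end [ 0.3532 -0.35    0.0303]
rim circ 0.6048449277877808 -0.2754165530204773 0.08940117061138153 0.05846029906804151
mat z 0.0036208942687709165
mat 0.5642974376678467 -0.3090648651123047 (0.10229787230491638, 0.12806963920593262) 89.64717864990234
shelf 15736 [ 0.6001 -0.2207  0.188 ] [0.8344 0.4297 0.204 ]
((0.7158036231994629, 0.10434772074222565), (0.2025700807571411, 0.6429577469825745), 3.4535346031188965)
lid? 96
[[0.6002 0.1303 0.0632]
 [0.6123 0.1321 0.1106]
 [0.6303 0.1366 0.1636]]
scene table z -0.001165401717529383
blue (313, 186, 29, 31) z pct [-0.0046  0.001   0.0288] x [0.5852 0.6364] y [0.0204 0.1253]
scoop n 1220 [ 0.3504 -0.35    0.03  ] [ 0.7487 -0.2054  0.085 ]
handle dir 0.9856163 -0.16899835 pt 0.49049836 -0.315782 topz [0.034  0.0562 0.0639] end [ 0.3504 -0.35    0.03  ]
rim circ 0.6942088603973389 -0.21929238736629486 0.05468568950891495 0.06814454937663281
mat z 0.0019348531304680843
mat 0.5609988570213318 -0.31428059935569763 (0.0952984020113945, 0.12398138642311096) 87.7574462890625
shelf 4052 [ 0.6001 -0.2233  0.188 ] [0.8353 0.4271 0.2039]
((0.7148085832595825, 0.10123604536056519), (0.2031136155128479, 0.6415024995803833), 3.4723336696624756)
lid? 173
[[0.6011 0.1272 0.0621]
 [0.614  0.1304 0.1034]
 [0.6356 0.1337 0.1558]]
```

Run:
```python
import cv2,numpy as np
a=cv2.imread("pics/top0.png");
c1=cv2.resize(a[150:240,200:330],None,fx=4.5,fy=4.5,interpolation=cv2.INTER_CUBIC)[:, :585]
c2=cv2.resize(a[190:320,385:465],None,fx=2.6,fy=3.1,interpolation=cv2.INTER_CUBIC)
H=max(c1.shape[0],c2.shape[0]);o=np.zeros((H,c1.shape[1]+c2.shape[1],3),np.uint8);o[:c1.shape[0],:c1.shape[1]]=c1;o[:c2.shape[0],c1.shape[1]:]=c2
print(o.shape);cv2.imwrite("pics/crop1.png",o)
```

```text
(405, 793, 3)
```

View pics/crop1.png

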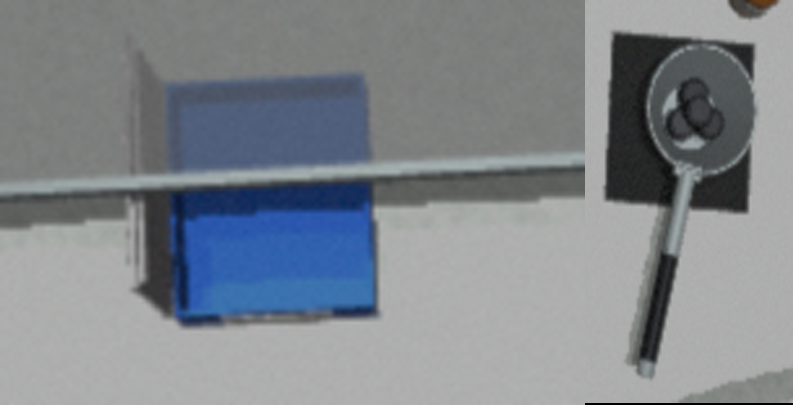

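The crop confirms three things. The scoop, with caps in its cup, stands on the smaller mat: mat corners are about (395,200), (450,204), (448,258) and (393,255), and the rim centre is about (430,225). The handle end is about (408,310). The white lid is upright on the box's left (+y) side.

```bash
cat >> h.py <<'E'
def tri(uv1,uv2):
    A=[];b=[]
    for n,uv in(("top",uv1),("scene",uv2)):
        i=ctrl.camera_info(n);K,R,t=i["camera_matrix"],i["R"],np.array(i["t"])
        r=np.array([(uv[0]-K[0,2])/K[0,0],(uv[1]-K[1,2])/K[1,1],1])@R;r/=np.linalg.norm(r)
        M=np.eye(3)-np.outer(r,r);A.append(M);b.append(M@(-R.T@t))
    return np.linalg.solve(sum(A),sum(b))
E
python3 - <<'E'
from h import *
np.set_printoptions(precision=4,suppress=True)
im,d=load("top");P=cloud("top",d);ii=im.astype(int);ok=d>0
m=plane("top",[(395.4,200.3),(450.4,204.2),(447.7,258.4),(393.1,254.5)],.003);print("mat",m[:,:2],m.mean(0),[np.linalg.norm(m[k]-m[k-1]) for k in range(4)])
print("rim top",plane("top",(430.4,225.2),.063),"hend",plane("top",(408.1,310),.055))
print("scene rim",plane("scene",(369,341),.063),"hend",plane("scene",(287,350),.055))
print("tri rim",tri((430.4,225.2),(369,341)),"hend",tri((408.1,310),(287,350)))
# scoop: off the mat, high points in depth
for n in("top","scene"):
    im,d=load(n);P=cloud(n,d);ok=d>0
    q=P[ok&(P[...,2]>.035)&(P[...,2]<.075)&(P[...,0]>.34)&(P[...,0]<.64)&(P[...,1]>-.315)&(P[...,1]<-.19)]
    if 1:
        r=q[(q[:,2]>.05)&(q[:,0]>.5)]
        c=np.array([.55,-.27]); 
        from scipy.optimize import least_squares
        rr=r[np.hypot(*(r[:,:2]-c).T)>.035]
        s=least_squares(lambda p:np.hypot(rr[:,0]-p[0],rr[:,1]-p[1])-p[2],[.55,-.27,.05],loss="soft_l1",f_scale=.003);print(n,"circle",s.x,len(rr),"z",np.percentile(rr[:,2],[10,50,90]))
        hs=q[(q[:,0]<.49)];print("h",len(hs),hs.min(0),hs.max(0))
        print(cv2.fitLine(hs[:,:2].astype(np.float32),cv2.DIST_HUBER,0,.01,.01).ravel(),np.percentile(hs[:,2],[20,50,80,95]))
    yaw=np.deg2rad(3.46);X=np.array([np.cos(yaw),np.sin(yaw)]);Y=np.array([-X[1],X[0]]);o=np.array([.7153,.1028])
    h=cv2.cvtColor(im,cv2.COLOR_RGB2HSV);mb=(h[...,0]>100)&(h[...,0]<130)&(h[...,1]>120)&(h[...,2]>50)&ok
    b=P[mb];L=np.c_[(b[:,:2]-o)@X,(b[:,:2]-o)@Y,b[:,2]]
    rimp=L[(L[:,2]>.035)&(L[:,2]<.055)];print(n,"box rim local",len(rimp),np.percentile(rimp,[2,50,98],axis=0)); print(" all",np.percentile(L,[1,99],axis=0))
    for z0,z1 in((.06,.09),(.09,.12),(.12,.15),(.15,.175)):
        q=P[ok&(P[...,2]>z0)&(P[...,2]<z1)&(P[...,0]>.56)&(P[...,0]<.64)&(P[...,1]>.1)&(P[...,1]<.2)]
        if len(q):l=(q[:,:2]-o);print("lid",z0,len(q),"x",np.percentile(l@X,[5,95]),"y",np.percentile(l@Y,[5,50,95]))
# top-view box rim corners by rays at z=.045 : crop px (177,318),(377,312) front
print("front corners",plane("top",[(200+177/4.5,150+318/4.5),(200+377/4.5,150+312/4.5)],.045))
E
```

```text
mat [[ 0.6304 -0.2664]
 [ 0.6213 -0.4071]
 [ 0.4827 -0.3971]
 [ 0.4917 -0.259 ]] [ 0.5566 -0.3324  0.003 ] [np.float64(0.13891481270750475), np.float64(0.14096884788404992), np.float64(0.13900558240400052), np.float64(0.13838581333154865)]
rim top [[ 0.5596 -0.3403  0.063 ]] hend [[ 0.3553 -0.2849  0.055 ]]
scene rim [[ 0.5582 -0.3403  0.063 ]] hend [[ 0.3577 -0.2857  0.055 ]]
tri rim [ 0.5589 -0.3403  0.0627] hend [ 0.3564 -0.2854  0.0528]
top circle [ 0.5498 -0.2274  0.0872] 83 z [0.0517 0.0603 0.0675]
h 362 [ 0.3532 -0.3149  0.053 ] [ 0.4897 -0.2764  0.0696]
[ 0.9713 -0.2377  0.4166 -0.2978] [0.0592 0.062  0.0642 0.0668]
top box rim local 133 [[-0.1426 -0.0758  0.0386]
 [-0.1376 -0.0148  0.0452]
 [-0.0775  0.0331  0.051 ]]
 all [[-0.1424 -0.0747 -0.0017]
 [-0.0658  0.0328  0.051 ]]
lid 0.06 53 x [-0.1415 -0.0833] y [0.0341 0.0347 0.0355]
lid 0.09 55 x [-0.1417 -0.0887] y [0.0348 0.0354 0.0363]
lid 0.12 29 x [-0.1416 -0.0956] y [0.0352 0.0358 0.037 ]
lid 0.15 64 x [-0.1385 -0.0972] y [0.0338 0.0366 0.0401]
scene circle [ 0.5514 -0.2268  0.0841] 93 z [0.0514 0.0596 0.0648]
h 298 [ 0.3504 -0.315   0.0506] [ 0.4875 -0.2796  0.0683]
[ 0.9742 -0.2258  0.4166 -0.3019] [0.0576 0.06   0.0625 0.0645]
scene box rim local 89 [[-0.1435 -0.0793  0.0359]
 [-0.1364 -0.0672  0.0427]
 [-0.0763  0.03    0.0463]]
 all [[-0.1431 -0.0783 -0.0055]
 [-0.0612  0.03    0.0458]]
lid 0.06 110 x [-0.14   -0.0781] y [0.0311 0.0327 0.0345]
lid 0.09 111 x [-0.1408 -0.0858] y [0.0316 0.0337 0.0356]
lid 0.12 97 x [-0.1417 -0.0944] y [0.0317 0.0342 0.0363]
lid 0.15 38 x [-0.1401 -0.0985] y [0.0304 0.0353 0.0385]
front corners [[0.5699 0.1252 0.045 ]
 [0.5739 0.0161 0.045 ]]
```

```bash
cat >> h.py <<'E'
from scipy.spatial.transform import Rotation as Ro
yaw=np.deg2rad(3.46);RX=np.array([np.cos(yaw),np.sin(yaw)]);RY=np.array([-RX[1],RX[0]]);RO=np.array([.7153,.1028])
def r2w(x,y,z): return np.r_[RO+x*RX+y*RY,z]          # riser frame -> world
def w2r(p): return np.r_[(p[:2]-RO)@RX,(p[:2]-RO)@RY,p[2]]
def mv(*wps):  # wps: (world tcp xyz, tool-x yaw deg or None) -> move numbers
    o=ctrl.get_obs();w,x,y,z=o["eef_rot"];R=Ro.from_quat([x,y,z,w]).as_matrix();p=o["eef_pos"]
    a0=np.rad2deg(np.arctan2(R[1,0],R[0,0]));print("t",o["time_s"],"tcp",p.round(4),"yaw",a0.round(2),"riser",w2r(p).round(4),"open",round(o["opening"],4),"gf",round(o["grasp_force"],2),"F",o["wrist_force"].round(1),"T",o["torque"].round(2),"tilt",np.rad2deg(np.arccos(-R[2,2])).round(2))
    for P,a in wps:
        s=R.T@(np.array(P)-p)/.4; t=0 if a is None else -((a-a0+180)%360-180)/180
        print((s).round(4).tolist(),round(t,4),"rows",int(np.ceil(max(np.linalg.norm(s)*400/41.7,abs(t)*180/7.16))))
E
python3 - <<'E'
from h import *
mv(((.4866,-.3206,.15),164.8),((.4866,-.3206,.036),164.8))
E
```

```text
t 0.1 tcp [ 0.2489 -0.5178  0.2305] yaw 25.66 riser [-0.503  -0.5913  0.2305] open 0.9946 gf 0.0 F [ 0.6  0.3 -0.3] T [ 0.01  0.01 -0.07] tilt 0.09
[0.7491, -0.1867, 0.2017] -0.773 rows 20
[0.749, -0.1863, 0.4867] -0.773 rows 20
```

>>> {"op": "drive_tool", "data": {"plan": [[[0.749, -0.187, 0.1, -0.773], [0.749, -0.187, 0.1, -0.773], [0.749, -0.187, 0.1, -0.773], [0.749, -0.187, 0.1, -0.773], [0.749, -0.187, 0.1, -0.773], [0.749, -0.187, 0.1, -0.773], [0.749, -0.187, 0.1, -0.773], [0.749, -0.187, 0.1, -0.773], [0.749, -0.187, 0.1, -0.773], [0.749, -0.187, 0.1, -0.773], [0.749, -0.187, 0.1, -0.773], [0.749, -0.187, 0.1, -0.773]]], "jaw": 0}}

```text
time_s: 1.1
eef_pos: [0.4866, -0.3205, 0.1907]
eef_rot: [-0.001, 0.559, 0.829, 0.0]
wrist_force: [-0.3, -0.1, -0.0]
opening: 1.002
grasp_force: 0.0
```

Run:
```python
from h import *
mv(((.4866,-.3206,.12),164.8),((.4866,-.3206,.036),164.8))
```

```text
t 1.1 tcp [ 0.4866 -0.3205  0.1907] yaw 112.0 riser [-0.2538 -0.4088  0.1907] open 1.0018 gf 0.0 F [-0.3 -0.1 -0. ] T [-0.04  0.01  0.01] tilt 0.07
[-0.0003, -0.0001, 0.1766] -0.2933 rows 8
[-0.0005, 0.0, 0.3866] -0.2933 rows 8
```

>>> {"op": "drive_tool", "data": {"plan": [[[0, 0, 0.1, -0.2933], [0, 0, 0.1, -0.2933], [0, 0, 0.1, -0.2933], [0, 0, 0.1, -0.2933], [0, 0, 0.1, -0.2933], [0, 0, 0.1, -0.2933], [0, 0, 0.1, -0.2933], [0, 0, 0.1, -0.2933], [0, 0, 0.1, -0.2933]]]}}

```text
time_s: 1.85
eef_pos: [0.4864, -0.3209, 0.1508]
eef_rot: [-0.0, 0.135, 0.991, 0.0]
wrist_force: [-0.7, 0.6, 0.7]
opening: 1.005
grasp_force: 0.0
```

Run:
```python
from h import *
mv(((.4866,-.3206,.036),164.8))
im,d=ctrl.camera("wrist");cv2.imwrite("pics/w1.png",im[:,:,::-1])
```

```text
t 1.85 tcp [ 0.4864 -0.3209  0.1508] yaw 164.49 riser [-0.2541 -0.4091  0.1508] open 1.0052 gf 0.0 F [-0.7  0.6  0.7] T [ 0.02  0.03 -0.01] tilt 0.06
[-0.0006, 0.0008, 0.287] -0.0017 rows 3
```

View pics/w1.png

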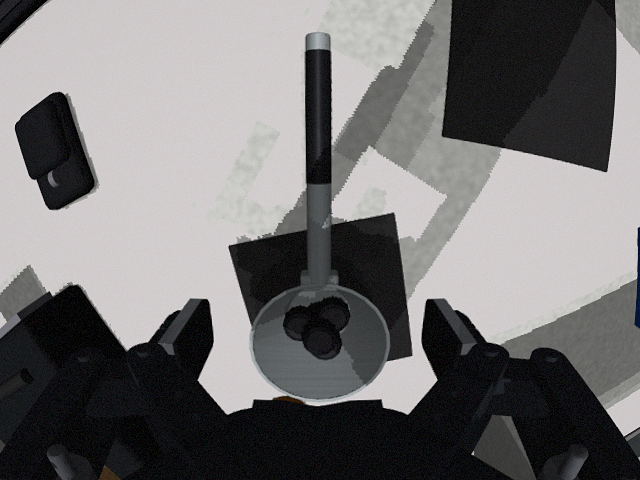

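The wrist view shows the handle running straight up the picture at col ~318, centred between the fingers (pads at cols ~212 and ~425), with the caps in the cup at (320,325). The alignment is good, so I descend and close gradually, watching the grip force.

>>> {"op": "drive_tool", "data": {"plan": [[[-0.0006, 0.0008, 0.1, 0], [-0.0006, 0.0008, 0.2, 0], [-0.0006, 0.0008, 0.27, 0], [-0.0006, 0.0008, 0.287, 0], [-0.0006, 0.0008, 0.287, 0]]], "jaw": 0.5}}

```text
time_s: 2.32
eef_pos: [0.4853, -0.3193, 0.0339]
eef_rot: [-0.002, 0.136, 0.991, 0.002]
wrist_force: [-0.5, 0.0, 0.2]
opening: 0.499
grasp_force: 0.0
```

>>> {"op": "drive_tool", "data": {"plan": [[[0, 0, 0, 0], [0, 0, 0, 0], [0, 0, 0, 0], [0, 0, 0, 0]]], "jaw": 0.8}}

```text
time_s: 2.65
eef_pos: [0.4881, -0.322, 0.0385]
eef_rot: [0.001, 0.136, 0.991, -0.001]
wrist_force: [0.0, -0.2, 1.0]
opening: 0.202
grasp_force: 0.0
```

>>> {"op": "drive_tool", "data": {"plan": [[[0, 0, 0, 0], [0, 0, 0, 0], [0, 0, 0, 0]]], "jaw": 0.82}}

```text
time_s: 2.9
eef_pos: [0.4872, -0.3211, 0.0373]
eef_rot: [0.0, 0.136, 0.991, -0.0]
wrist_force: [-2.1, 1.1, 4.9]
opening: 0.185
grasp_force: 10.0
```

>>> {"op": "drive_tool", "data": {"plan": [[[0, 0, 0, 0], [0, 0, 0, 0], [0, 0, 0, 0]]], "jaw": 0.84}}

```text
time_s: 3.15
eef_pos: [0.4872, -0.3211, 0.0374]
eef_rot: [0.0, 0.136, 0.991, -0.0]
wrist_force: [-1.9, 2.4, 7.1]
opening: 0.172
grasp_force: 41.2
```

>>> {"op": "drive_tool", "data": {"plan": [[[0, 0, 0, 0], [0, 0, 0, 0], [0, 0, 0, 0]]], "jaw": 0.87}}

```text
time_s: 3.4
eef_pos: [0.4872, -0.3211, 0.0374]
eef_rot: [0.0, 0.136, 0.991, -0.0]
wrist_force: [-1.7, 2.5, 9.3]
opening: 0.165
grasp_force: 58.3
```

Useful result: the jaw value sets the grip force (0.82 gives 10 N, 0.84 gives 41 N, 0.87 gives 58 N). The tool can't tilt, so I'll carry the scoop with a firm grip. To tip it, I'll soften the grip and roll the round handle between the pads by pressing the cup's foot against the fixed −y wall of the box.

>>> {"op": "drive_tool", "data": {"plan": [[[0, 0, -0.05, 0], [0, 0, -0.1, 0], [0, 0, -0.15, 0], [0, 0, -0.2, 0], [0, 0, -0.2, 0], [0, 0, -0.2, 0]]], "jaw": 1}}

```text
time_s: 3.9
eef_pos: [0.4873, -0.3213, 0.1168]
eef_rot: [0.001, 0.136, 0.991, -0.001]
wrist_force: [-0.2, -0.1, -3.0]
opening: 0.162
grasp_force: 58.6
```

Run:
```python
from h import *
mv((r2w(-.28,-.125,.115),183.46),)
im,d=ctrl.camera("wrist");cv2.imwrite("pics/w2.png",cv2.resize(im[:,:,::-1],(480,360)))
```

```text
t 3.9 tcp [ 0.4873 -0.3213  0.1168] yaw 164.39 riser [-0.2532 -0.4096  0.1168] open 0.1616 gf 58.61 F [-0.2 -0.1 -3. ] T [0.11 0.23 0.04] tilt 0.1
[0.2958, 0.6506, 0.0035] -0.1059 rows 7
```

View pics/w2.png

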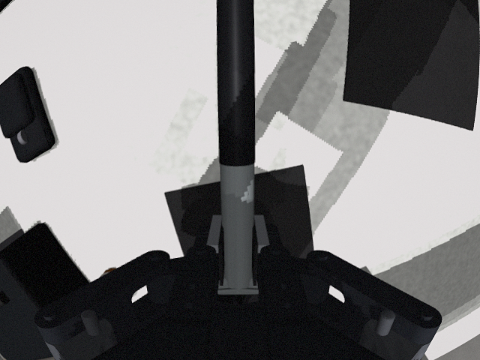

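The scoop is held, with the handle straight at col ~237. Moving on to in front of the shelf.

>>> {"op": "drive_tool", "data": {"plan": [[[0.01, 0.03, 0, -0.01], [0.04, 0.09, 0, -0.02], [0.075, 0.16, 0, -0.03], [0.11, 0.23, 0, -0.04], [0.145, 0.31, 0, -0.05], [0.18, 0.39, 0, -0.065], [0.21, 0.47, 0, -0.08], [0.245, 0.54, 0, -0.09], [0.27, 0.6, 0, -0.1], [0.29, 0.64, 0.0035, -0.1059], [0.2958, 0.6506, 0.0035, -0.1059], [0.2958, 0.6506, 0.0035, -0.1059]]]}}

```text
time_s: 4.95
eef_pos: [0.4413, -0.0364, 0.1136]
eef_rot: [-0.001, -0.032, 0.999, 0.001]
wrist_force: [0.5, -0.3, -2.8]
opening: 0.164
grasp_force: 58.8
```

Run:
```python
from h import *
mv((r2w(-.28,-.125,.075),183.46),(r2w(-.1525,-.125,.075),183.46))
```

```text
t 4.95 tcp [ 0.4413 -0.0364  0.1136] yaw -176.37 riser [-0.2819 -0.1225  0.1136] open 0.164 gf 58.77 F [ 0.5 -0.3 -2.8] T [ 0.01  0.18 -0.04] tilt 0.19
[-0.0051, -0.0065, 0.0966] 0.001 rows 1
[-0.3238, -0.0075, 0.0956] 0.001 rows 4
```

>>> {"op": "drive_tool", "data": {"plan": [[[0, 0, 0.05, 0], [0, 0, 0.1, 0], [-0.04, 0, 0.1075, 0], [-0.1, 0, 0.1075, 0], [-0.16, 0, 0.1075, 0], [-0.22, 0, 0.1075, 0], [-0.27, 0, 0.1075, 0], [-0.3, 0, 0.1075, 0], [-0.3188, 0, 0.1075, 0], [-0.3188, 0, 0.1075, 0], [-0.3188, 0, 0.1075, 0]]]}}

```text
time_s: 5.87
eef_pos: [0.5695, -0.0312, 0.0712]
eef_rot: [-0.001, -0.03, 1.0, 0.0]
wrist_force: [-0.6, 0.2, -3.0]
opening: 0.16
grasp_force: 58.8
```

Run:
```python
from h import *
mv((r2w(-.1525,-.106,.072),183.46))
im,d=ctrl.camera("top");im2,_=ctrl.camera("scene")
a=cv2.resize(im[130:280,210:400,::-1],None,fx=2.6,fy=2.6);b=cv2.resize(im2[140:290,260:400,::-1],None,fx=2.1,fy=2.6)
o=np.hstack([a,b]);print(o.shape);cv2.imwrite("pics/c3.png",o)
```

```text
t 5.8667 tcp [ 0.5695 -0.0312  0.0712] yaw -176.57 riser [-0.1536 -0.125   0.0712] open 0.1604 gf 58.77 F [-0.6  0.2 -3. ] T [-0.02  0.22  0.02] tilt 0.1
[-0.0027, 0.0475, -0.0019] -0.0002 rows 1
(390, 788, 3)
```

View pics/c3.png

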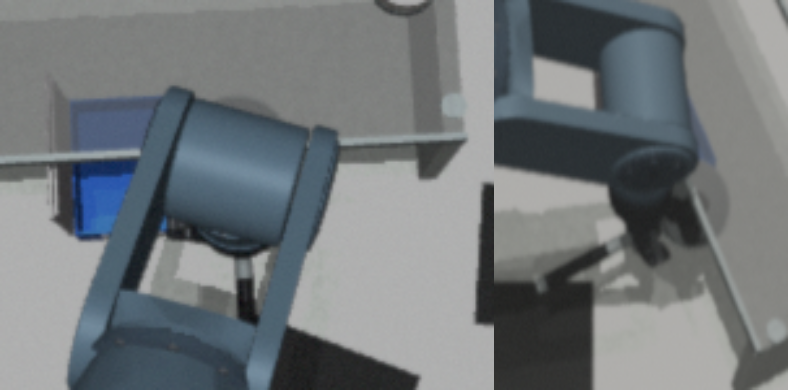

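Next, back off a little in x for finger clearance, soften the grip, touch the wall, then roll about the wall's top edge to about 85°, where the caps still stay in.

>>> {"op": "drive_tool", "data": {"plan": [[[0.021, 0, 0, 0], [0.021, 0.02, 0, 0], [0.021, 0.03, 0, 0], [0.021, 0.0425, 0, 0], [0.021, 0.0425, 0, 0]]], "jaw": 0.83}}

```text
time_s: 6.38
eef_pos: [0.5605, -0.014, 0.0724]
eef_rot: [-0.0, -0.031, 1.0, -0.001]
wrist_force: [-2.8, -4.1, -1.6]
opening: 0.167
grasp_force: 36.0
```

>>> {"op": "drive_tool", "data": {"plan": [[[0, 0.016, -0.01, 0], [0, 0.032, -0.0163, 0], [0, 0.049, -0.021, 0], [0, 0.0663, -0.0235, 0], [0, 0.0663, -0.0235, 0]]]}}

```text
time_s: 6.8
eef_pos: [0.5601, 0.0102, 0.0836]
eef_rot: [0.001, -0.03, 1.0, -0.002]
wrist_force: [-7.2, -11.6, 9.2]
opening: 0.177
grasp_force: 52.2
```

Run:
```python
from h import *
mv((r2w(-.161,-.0815,.0814),183.46))
im,d=ctrl.camera("wrist");cv2.imwrite("pics/w3.png",cv2.resize(im[:,:,::-1],(480,360)))
```

```text
t 6.8 tcp [0.5601 0.0102 0.0836] yaw -176.55 riser [-0.1605 -0.083   0.0836] open 0.1766 gf 52.16 F [ -7.2 -11.6   9.2] T [-2.35  0.89 -0.78] tilt 0.29
[0.0014, 0.0038, 0.0055] -0.0 rows 1
```

View pics/w3.png

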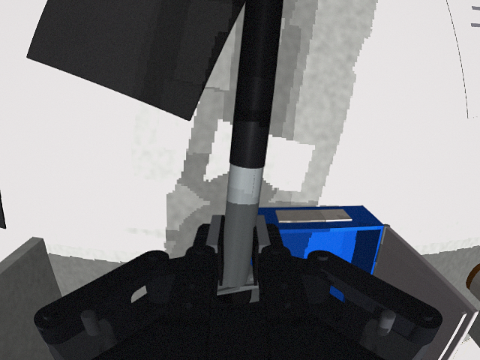

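The handle has yawed a few degrees between the pads (from col 237 at the bottom to 262 at the top), and the grip force rose to 52 N. I'll soften the grip so it rolls instead.

>>> {"op": "drive_tool", "data": {"plan": [[[0, 0, 0, 0], [0, 0, 0, 0]]], "jaw": 0.815}}

```text
time_s: 7.02
eef_pos: [0.5599, 0.0107, 0.0831]
eef_rot: [0.001, -0.03, 1.0, -0.001]
wrist_force: [-5.9, -7.3, 6.0]
opening: 0.185
grasp_force: 21.2
```

Run:
```python
from h import *
mv((r2w(-.161,-.0815,.0814),183.46))
ims=[]
for n,(r,c) in {"wrist":((0,480),(0,640)),"top":((140,260),(230,390)),"scene":((150,270),(280,400))}.items():
    im,d=ctrl.camera(n);x=im[r[0]:r[1],c[0]:c[1],::-1];ims.append(cv2.resize(x,(int(x.shape[1]*270/x.shape[0]),270)))
o=np.hstack(ims);o=cv2.resize(o,(795,int(o.shape[0]*795/o.shape[1])));cv2.imwrite("pics/c4.png",o)
```

```text
t 7.0167 tcp [0.5599 0.0107 0.0831] yaw -176.56 riser [-0.1607 -0.0826  0.0831] open 0.1855 gf 21.25 F [-5.9 -7.3  6. ] T [-1.39  0.71 -0.44] tilt 0.17
[0.0009, 0.0027, 0.0041] -0.0001 rows 1
```

View pics/c4.png

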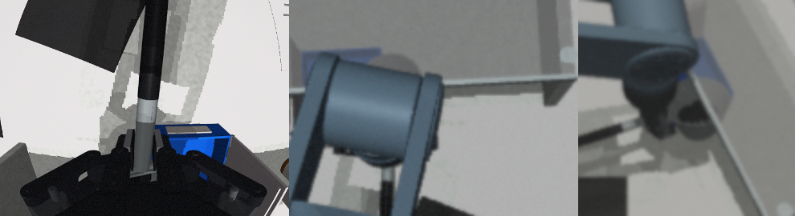

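```bash
cat >> h.py <<'E'
def cup():
    for n in("scene","top"):
        im,d=ctrl.camera(n);P=cloud(n,d);q=P[d>0].reshape(-1,3)
        L=np.c_[(q[:,:2]-RO)@RX,(q[:,:2]-RO)@RY,q[:,2]]
        m=(L[:,0]>-.145)&(L[:,0]<-.02)&(L[:,1]>-.17)&(L[:,1]<.03)&(L[:,2]>.052)&(L[:,2]<.174)
        L=L[m];print(n,len(L))
        for y0 in np.arange(-.17,.03,.02):
            l=L[(L[:,1]>=y0)&(L[:,1]<y0+.02)]
            if len(l)>3:print("  y",round(y0,2),len(l),"z",np.percentile(l[:,2],[3,50,97]).round(3),"x",np.percentile(l[:,0],[3,97]).round(3))
E
python3 - <<'E'
from h import *
cup()
E
```

```text
scene 544
  y -0.15 95 z [0.057 0.09  0.122] x [-0.108 -0.079]
  y -0.13 91 z [0.056 0.088 0.119] x [-0.128 -0.088]
  y -0.11 121 z [0.06  0.083 0.111] x [-0.138 -0.078]
  y -0.09 88 z [0.054 0.07  0.094] x [-0.128 -0.081]
  y -0.07 117 z [0.054 0.067 0.076] x [-0.115 -0.074]
  y -0.05 32 z [0.072 0.079 0.086] x [-0.097 -0.076]
top 0
```

The depth shows the rim falling from z 0.122 at y −0.15 to 0.076 at y −0.04, which is about a 25° roll, so the method works. I continue toward 85°.

>>> {"op": "drive_tool", "data": {"plan": [[[0, 0.018, 0, 0], [0, 0.0355, 0.0015, 0], [0, 0.0355, 0.0015, 0], [0, 0.053, 0.006, 0], [0, 0.0687, 0.0125, 0], [0, 0.0687, 0.0125, 0]]]}}

```text
time_s: 7.77
eef_pos: [0.5573, 0.0411, 0.0759]
eef_rot: [-0.0, -0.031, 1.0, 0.0]
wrist_force: [-0.4, 0.2, -0.1]
opening: 0.188
grasp_force: 2.3
```

Run:
```python
from h import *
mv((r2w(-.161,-.054,.0764),183.46))
cup()
```

```text
t 7.7667 tcp [0.5573 0.0411 0.0759] yaw -176.49 riser [-0.1615 -0.0521  0.0759] open 0.1883 gf 2.34 F [-0.4  0.2 -0.1] T [ 0.05 -0.12  0.07] tilt 0.06
[-0.0012, -0.0048, -0.0012] 0.0003 rows 1
scene 412
  y -0.13 6 z [0.092 0.093 0.098] x [-0.1   -0.083]
  y -0.11 134 z [0.075 0.099 0.115] x [-0.119 -0.084]
  y -0.09 174 z [0.083 0.116 0.133] x [-0.127 -0.089]
  y -0.07 77 z [0.085 0.118 0.139] x [-0.138 -0.096]
  y -0.05 11 z [0.054 0.063 0.077] x [-0.123 -0.075]
  y -0.03 10 z [0.052 0.053 0.057] x [-0.117 -0.072]
top 0
```

>>> {"op": "drive_tool", "data": {"plan": [[[0, 0, 0, 0], [0, 0.015, 0.009, 0], [0, 0.03, 0.019, 0], [0, 0.038, 0.026, 0], [0, 0.047, 0.0358, 0], [0, 0.047, 0.0358, 0]]], "jaw": 0.82}}

```text
time_s: 8.37
eef_pos: [0.5559, 0.0593, 0.0611]
eef_rot: [-0.001, -0.03, 1.0, 0.0]
wrist_force: [0.0, 1.2, 1.1]
opening: 0.179
grasp_force: 9.2
```

Run:
```python
from h import *
mv((r2w(-.161,-.0352,.0621),183.46))
cup()
```

```text
t 8.3667 tcp [0.5559 0.0593 0.0611] yaw -176.5 riser [-0.1618 -0.0338  0.0611] open 0.1795 gf 9.2 F [0.  1.2 1.1] T [-0.01 -0.14 -0.02] tilt 0.08
[-0.0019, -0.0034, -0.0024] 0.0002 rows 1
scene 492
  y -0.11 5 z [0.093 0.101 0.103] x [-0.101 -0.083]
  y -0.09 175 z [0.059 0.096 0.111] x [-0.12  -0.081]
  y -0.07 165 z [0.077 0.11  0.122] x [-0.128 -0.087]
  y -0.05 147 z [0.076 0.117 0.13 ] x [-0.137 -0.09 ]
top 0
```

Tip is about 85° as planned, with the upper rim at z 0.13. Now to 105–110° to pour.

>>> {"op": "drive_tool", "data": {"plan": [[[0, 0.0135, 0.0195, 0], [0, 0.0185, 0.031, 0], [0, 0.0233, 0.041, 0], [0, 0.025, 0.046, 0], [0, 0.0268, 0.0523, 0], [0, 0.0268, 0.0523, 0], [0, 0.0268, 0.0523, 0], [0, 0.0268, 0.0523, 0]]]}}

```text
time_s: 9.13
eef_pos: [0.5553, 0.0693, 0.0409]
eef_rot: [-0.001, -0.03, 1.0, 0.0]
wrist_force: [-1.3, 2.1, -0.6]
opening: 0.186
grasp_force: 9.3
```

```bash
cat >> h.py <<'E'
def dark(save=None):
    # dark pixels inside the box seen in top/scene views
    for n in("top","scene"):
        im,d=ctrl.camera(n);P=cloud(n,d);L0=(P[...,:2]-RO)@RX;L1=(P[...,:2]-RO)@RY
        m=(d>0)&(L0>-.14)&(L0<-.015)&(L1>-.075)&(L1<.033)&(P[...,2]<.05)
        k=m&(im.max(-1)<70);print(n,"box px",m.sum(),"dark",k.sum(), "dark z",np.percentile(P[k][:,2],[5,50,95]).round(3) if k.sum() else "","y",np.percentile(L1[k],[5,50,95]).round(3) if k.sum() else "","x",np.percentile(L0[k],[5,50,95]).round(3) if k.sum() else "")
E
python3 - <<'E'
from h import *
mv((r2w(-.161,-.0245,.0412),183.46))
cup();dark()
E
```

```text
t 9.1333 tcp [0.5553 0.0693 0.0409] yaw -176.54 riser [-0.1617 -0.0238  0.0409] open 0.1858 gf 9.32 F [-1.3  2.1 -0.6] T [0.3  0.37 0.04] tilt 0.08
[-0.0018, -0.0018, -0.0007] -0.0 rows 1
scene 554
  y -0.09 123 z [0.054 0.074 0.099] x [-0.116 -0.076]
  y -0.07 142 z [0.064 0.096 0.105] x [-0.125 -0.083]
  y -0.05 166 z [0.058 0.097 0.108] x [-0.136 -0.085]
  y -0.03 120 z [0.076 0.106 0.115] x [-0.133 -0.086]
top 0
top box px 3 dark 1 dark z [0.042 0.042 0.042] y [-0.074 -0.074 -0.074] x [-0.135 -0.135 -0.135]
scene box px 129 dark 10 dark z [0.001 0.035 0.043] y [-0.018  0.029  0.032] x [-0.13  -0.09  -0.076]
```

>>> {"op": "drive_tool", "data": {"plan": [[[-0.02, 0, 0, 0], [0, 0, 0, 0], [-0.02, 0, 0, 0], [0, 0, 0, 0], [-0.02, 0, 0, 0], [0, 0, 0, 0], [0, 0, 0, 0]]]}}

```text
time_s: 9.92
eef_pos: [0.5551, 0.069, 0.0412]
eef_rot: [0.0, -0.03, 1.0, -0.0]
wrist_force: [-1.1, 1.9, 0.6]
opening: 0.184
grasp_force: 9.8
```

Run:
```python
from h import *
mv((r2w(-.161,-.0245,.0412),183.46))
cup()
im,d=ctrl.camera("scene");w,_=ctrl.camera("wrist")
a=cv2.resize(im[165:245,290:380,::-1],(450,400),interpolation=cv2.INTER_CUBIC);b=cv2.resize(w[200:480,220:460,::-1],(343,400))
cv2.imwrite("pics/c5.png",np.hstack([a,b]))
```

```text
t 9.9167 tcp [0.5551 0.069  0.0412] yaw -176.55 riser [-0.1619 -0.0241  0.0412] open 0.1837 gf 9.78 F [-1.1  1.9  0.6] T [0.21 0.18 0.05] tilt 0.03
[-0.0023, -0.001, 0.0001] -0.0001 rows 1
scene 558
  y -0.09 126 z [0.054 0.076 0.1  ] x [-0.117 -0.076]
  y -0.07 143 z [0.066 0.097 0.106] x [-0.126 -0.083]
  y -0.05 166 z [0.06 0.1  0.11] x [-0.136 -0.086]
  y -0.03 121 z [0.078 0.107 0.115] x [-0.134 -0.086]
top 0
```

View pics/c5.png

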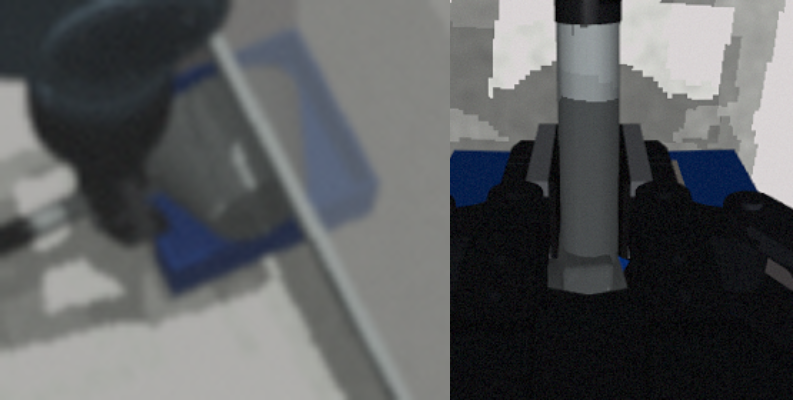

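The cup lies tipped in the box, foot on the −y wall (crop ~(245,225)) and mouth toward the lid. From the depth it is tipped about 100° with a slight pitch-up. I'll tip a little further and shake along the slide direction with a firmer grip.

>>> {"op": "drive_tool", "data": {"plan": [[[0, 0.009, 0.008, 0], [0, 0.009, 0.008, 0], [0, 0.009, 0.008, 0]]]}}

```text
time_s: 10.37
eef_pos: [0.5561, 0.0727, 0.0382]
eef_rot: [0.0, -0.03, 1.0, -0.0]
wrist_force: [0.0, -0.6, 0.3]
opening: 0.182
grasp_force: 9.5
```

>>> {"op": "drive_tool", "data": {"plan": [[[0, 0, 0, 0], [0, 0, 0, 0], [0, -0.04, -0.026, 0], [0, 0, 0, 0], [0, -0.04, -0.026, 0], [0, 0, 0, 0], [0, -0.04, -0.026, 0], [0, 0, 0, 0], [0, -0.04, -0.026, 0], [0, 0, 0, 0], [0, 0, 0, 0]]], "jaw": 0.835}}

```text
time_s: 11.28
eef_pos: [0.5537, 0.0745, 0.0364]
eef_rot: [-0.002, -0.031, 1.0, 0.001]
wrist_force: [-0.7, 0.1, -1.9]
opening: 0.172
grasp_force: 33.1
```

Run:
```python
from h import *
mv((r2w(-.161,-.0210,.038),183.46))
cup();dark()
```

```text
t 11.2833 tcp [0.5537 0.0745 0.0364] yaw -176.5 riser [-0.163  -0.0185  0.0364] open 0.1721 gf 33.05 F [-0.7  0.1 -1.9] T [-0.01  0.21  0.02] tilt 0.2
[-0.0049, -0.0063, -0.0039] 0.0002 rows 1
scene 501
  y -0.09 55 z [0.054 0.069 0.088] x [-0.111 -0.074]
  y -0.07 141 z [0.058 0.084 0.096] x [-0.119 -0.08 ]
  y -0.05 162 z [0.063 0.092 0.106] x [-0.129 -0.083]
  y -0.03 142 z [0.06  0.099 0.111] x [-0.137 -0.085]
top 0
top box px 34 dark 0 dark z  y  x 
scene box px 210 dark 57 dark z [0.012 0.032 0.047] y [-0.072  0.029  0.032] x [-0.095 -0.085 -0.066]
```

>>> {"op": "drive_tool", "data": {"plan": [[[0, 0, -0.03, 0], [0, 0, -0.06, 0], [0, 0, -0.08, 0], [0, 0, -0.08, 0], [0, 0, -0.08, 0]]]}}

```text
time_s: 11.9
eef_pos: [0.5567, 0.0724, 0.0716]
eef_rot: [0.001, -0.03, 1.0, -0.0]
wrist_force: [0.0, 0.4, -2.6]
opening: 0.177
grasp_force: 33.1
```

Run:
```python
from h import *
mv((r2w(-.161,-.0210,.07),183.46))
F=[];T=[]
cup();dark()
for _ in range(4):
    o=ctrl.get_obs();F.append(o["wrist_force"]);T.append(o["torque"]);ctrl.camera("top")
print(np.mean(F,0),np.mean(T,0),np.std(F,0))
```

```text
t 11.9 tcp [0.5567 0.0724 0.0716] yaw -176.56 riser [-0.1601 -0.0208  0.0716] open 0.1769 gf 33.07 F [ 0.   0.4 -2.6] T [0.04 0.15 0.06] tilt 0.17
[0.0022, -0.0006, 0.004] -0.0001 rows 1
scene 450
  y -0.09 77 z [0.069 0.097 0.122] x [-0.11  -0.078]
  y -0.07 114 z [0.09  0.118 0.128] x [-0.117 -0.089]
  y -0.05 148 z [0.088 0.122 0.139] x [-0.132 -0.092]
  y -0.03 110 z [0.09  0.13  0.145] x [-0.134 -0.094]
top 1
top box px 41 dark 3 dark z [0.005 0.005 0.006] y [-0.07  -0.069 -0.069] x [-0.096 -0.094 -0.07 ]
scene box px 249 dark 13 dark z [0.006 0.025 0.046] y [-0.01  -0.008  0.032] x [-0.129 -0.119 -0.093]
[ 0.52640199 -0.14234553 -1.75472641] [0.03498297 0.11889401 0.00844507] [0.26581766 0.27824091 0.40309652]
```

>>> {"op": "drive_tool", "data": {"plan": [[[0, 0, -0.02, 0], [0, 0, -0.045, 0], [0.03, 0, -0.045, 0], [0.08, 0, -0.045, 0], [0.14, 0, -0.045, 0], [0.21, 0, -0.045, 0], [0.28, 0, -0.045, 0], [0.35, 0, -0.045, 0], [0.41, 0, -0.045, 0], [0.45, 0, -0.045, 0], [0.45, 0, -0.045, 0], [0.45, 0, -0.045, 0]]], "jaw": 0.84}}

```text
time_s: 13.3
eef_pos: [0.3765, 0.0617, 0.0892]
eef_rot: [0.001, -0.03, 1.0, -0.0]
wrist_force: [0.7, -0.1, -2.0]
opening: 0.175
grasp_force: 40.5
```

Run:
```python
from h import *
mv((r2w(-.161,-.0210,.07),183.46))
F=[];T=[];o=ctrl.get_obs()
for _ in range(6):
    o=ctrl.get_obs();F.append(o["wrist_force"]);T.append(o["torque"]);ctrl.camera("top")
print(np.mean(F,0),np.mean(T,0))
dark()
im,d=ctrl.camera("top");s,_=ctrl.camera("scene")
P=cloud("top",d);L0=(P[...,:2]-RO)@RX;L1=(P[...,:2]-RO)@RY
m=(d>0)&(L0>-.137)&(L0<-.02)&(L1>-.072)&(L1<.03)&(P[...,2]<.06)
k=(m&(im.max(-1)<60)).astype(np.uint8);n,lab,st,ce=cv2.connectedComponentsWithStats(k)
for j in range(1,n):
    if st[j,4]>5:print("comp",st[j],ce[j].round(1),"z",np.median(P[lab==j][:,2]).round(3))
# cup in hand
q=P[(d>0)];L=np.c_[(q[:,:2]-RO)@RX,(q[:,:2]-RO)@RY,q[:,2]];L=L[(L[:,0]>-.32)&(L[:,0]<-.15)&(abs(L[:,1]+.02)<.1)&(L[:,2]>.03)&(L[:,2]<.17)];print("cup?",len(L),L.max(0) if len(L) else "")
a=cv2.resize(im[155:235,215:305,::-1],(450,400),interpolation=cv2.INTER_CUBIC);b=cv2.resize(s[165:265,280:365,::-1],(340,400),interpolation=cv2.INTER_CUBIC)
cv2.imwrite("pics/c6.png",np.hstack([a,b]))
```

```text
t 13.3 tcp [0.3765 0.0617 0.0892] yaw -176.55 riser [-0.3406 -0.0206  0.0892] open 0.1751 gf 40.47 F [ 0.7 -0.1 -2. ] T [0.01 0.17 0.02] tilt 0.15
[-0.449, -0.001, 0.0491] -0.0001 rows 5
[ 0.20313737 -0.12653663 -2.02706997] [0.02435867 0.14071348 0.01793559]
top box px 1171 dark 210 dark z [0.016 0.027 0.033] y [-0.005  0.01   0.031] x [-0.132 -0.115 -0.071]
scene box px 885 dark 221 dark z [0.009 0.024 0.031] y [-0.009  0.009  0.03 ] x [-0.131 -0.106 -0.065]
comp [248 192   7   2  12] [251.3 192.4] z 0.02
comp [243 200  13  18 159] [249.2 209.9] z 0.028
cup? 911 [-0.21253876 -0.0118241   0.16706278]
```

View pics/c6.png

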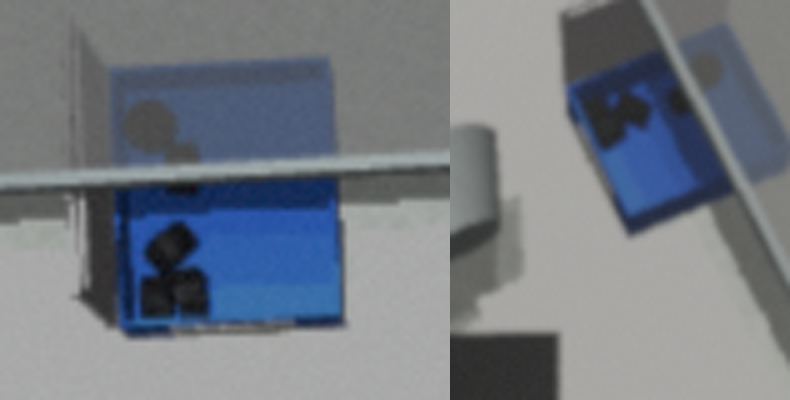

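All five caps are in the box: (150,125), (182,165), (170,245), (158,295) and (190,290) in the left crop. Next I right the scoop by pushing its foot against the box's front wall from outside. First I check the wrist joint's range for that turn.

Run:
```python
from h import *
o=ctrl.get_obs();print(np.rad2deg(o["q"]).round(1))
mv((r2w(-.3,-.2,.13),-86.54))
```

```text
[  -8.7   -3.9  125.7    0.    58.2 -102.1]
t 13.8 tcp [0.3761 0.0618 0.0879] yaw -176.54 riser [-0.3411 -0.0204  0.0879] open 0.1659 gf 40.47 F [ 0.  -0.8 -1.7] T [0.06 0.13 0.01] tilt 0.02
[-0.1026, -0.4489, -0.1052] -0.5 rows 13
```

>>> {"op": "drive_tool", "data": {"plan": [[[-0.02, -0.05, -0.08, 0.04], [-0.02, -0.1, -0.16, 0.08], [-0.02, -0.15, -0.24, 0.12], [-0.02, -0.2, -0.275, 0.16], [-0.02, -0.25, -0.275, 0.2], [-0.02, -0.25, -0.275, 0.24], [-0.02, -0.25, -0.275, 0.28], [-0.02, -0.25, -0.275, 0.32], [-0.02, -0.25, -0.275, 0.36], [-0.02, -0.25, -0.275, 0.4], [-0.02, -0.25, -0.275, 0.44], [-0.02, -0.25, -0.275, 0.48]]], "jaw": 0.86}}

```text
time_s: 14.8
eef_pos: [0.39, -0.0375, 0.1979]
eef_rot: [-0.0, 0.662, 0.75, 0.0]
wrist_force: [0.1, -0.6, -2.5]
opening: 0.164
grasp_force: 58.8
```

>>> {"op": "drive_tool", "data": {"plan": [[[0, 0, 0, 0.04], [0, 0, 0, 0.08], [0, 0, 0, 0.12], [0, 0, 0, 0.16], [0, 0, 0, 0.2], [0, 0, 0, 0.24], [0, 0, 0, 0.28], [0, 0, 0, 0.32], [0, 0, 0, 0.36], [0, 0, 0, 0.4], [0, 0, 0, 0.44], [0, 0, 0, 0.48]]]}}

```text
time_s: 15.8
eef_pos: [0.3901, -0.0376, 0.198]
eef_rot: [0.0, 0.995, 0.098, 0.0]
wrist_force: [-0.7, 0.2, -1.3]
opening: 0.161
grasp_force: 58.8
```

>>> {"op": "drive_tool", "data": {"plan": [[[0, 0, 0, 0.04], [0, 0, 0, 0.08], [0, 0, 0, 0.12], [0, 0, 0, 0.16], [0, 0, 0, 0.2], [0, 0, 0, 0.24], [0, 0, 0, 0.28], [0, 0, 0, 0.32], [0, 0, 0, 0.36], [0, 0, 0, 0.4], [0, 0, 0, 0.4]]]}}

```text
time_s: 16.72
eef_pos: [0.3901, -0.0376, 0.198]
eef_rot: [0.0, 0.863, -0.505, 0.0]
wrist_force: [0.9, -0.6, -2.2]
opening: 0.163
grasp_force: 58.7
```

Run:
```python
from h import *
o=ctrl.get_obs();print(np.rad2deg(o["q"]).round(1))
mv((r2w(-.23,-.115,.15),-86.54),(r2w(-.23,-.115,.05),-86.54))
for n in("top","scene"):
    im,d=ctrl.camera(n);P=cloud(n,d);q=P[d>0];a=np.deg2rad(93.5);g=o["eef_pos"]
    v=q[:,:2]-g[:2];u=v@[np.cos(a),np.sin(a)];w=v@[-np.sin(a),np.cos(a)]
    m=(u>.015)&(u<.14)&(abs(w)<.08)&(abs(q[:,2]-g[2]-.0176)<.075)
    print(n,m.sum())
    for w0 in np.arange(-.08,.08,.02):
        l=m&(w>w0)&(w<w0+.02)
        if l.sum()>3:print(" w",w0.round(2),l.sum(),"z-h",np.percentile(q[l][:,2]-g[2]-.0176,[3,50,97]).round(3),"u",np.percentile(u[l],[3,97]).round(3))
```

```text
[-23.  -12.8 118.8  -0.   74.  127.7]
t 16.7167 tcp [ 0.3901 -0.0376  0.198 ] yaw -60.69 riser [-0.3331 -0.1205  0.198 ] open 0.163 gf 58.73 F [ 0.9 -0.6 -2.2] T [-0.16 -0.01  0.05] tilt 0.01
[0.1, -0.238, 0.12] 0.1436 rows 4
[0.0999, -0.238, 0.37] 0.1436 rows 5
top 165
 w -0.02 36 z-h [0.025 0.033 0.037] u [0.096 0.113]
 w 0.0 70 z-h [0.016 0.032 0.038] u [0.102 0.119]
 w 0.02 37 z-h [0.016 0.055 0.062] u [0.068 0.117]
 w 0.04 22 z-h [-0.042  0.013  0.061] u [0.072 0.091]
scene 52
 w -0.06 15 z-h [0.062 0.073 0.075] u [0.015 0.036]
 w 0.04 37 z-h [-0.045 -0.039 -0.034] u [0.06  0.085]
```

>>> {"op": "drive_tool", "data": {"plan": [[[0.03, -0.07, 0.04, 0.04], [0.06, -0.14, 0.08, 0.08], [0.08, -0.2, 0.12, 0.12], [0.1, -0.238, 0.12, 0.1436], [0.1, -0.238, 0.2, 0.1436], [0.1, -0.238, 0.28, 0.1436], [0.1, -0.238, 0.34, 0.1436], [0.1, -0.238, 0.374, 0.1436], [0.1, -0.238, 0.374, 0.1436], [0.1, -0.238, 0.374, 0.1436]]]}}

```text
time_s: 17.65
eef_pos: [0.492, -0.0252, 0.0479]
eef_rot: [0.0, 0.73, -0.683, -0.001]
wrist_force: [0.1, -0.0, -2.0]
opening: 0.16
grasp_force: 58.9
```

```bash
cat >> h.py <<'E'
def cup2(a=93.46,zmin=.02):
    o=ctrl.get_obs();g=o["eef_pos"];a=np.deg2rad(a)
    for n in("top","scene"):
        im,d=ctrl.camera(n);P=cloud(n,d);q=P[(d>0)&(P[...,2]>zmin)]
        v=q[:,:2]-g[:2];u=v@[np.cos(a),np.sin(a)];w=v@[-np.sin(a),np.cos(a)];z=q[:,2]-g[2]-.0176
        m=(u>.022)&(u<.14)&(abs(w)<.08)&(abs(z)<.07);print(n,m.sum())
        for w0 in np.arange(-.08,.08,.02):
            l=m&(w>w0)&(w<w0+.02)
            if l.sum()>3:print(" w",w0.round(2),l.sum(),"z-h",np.percentile(z[l],[3,50,97]).round(3),"u",np.percentile(u[l],[3,97]).round(3))
E
python3 - <<'E'
from h import *
o=ctrl.get_obs();print(np.rad2deg(o["q"]).round(1))
mv((r2w(-.1945,-.115,.0484),-86.54))
cup2()
E
```

```text
[-16.8  14.8 111.   -0.   54.3 159.4]
t 17.65 tcp [ 0.492  -0.0252  0.0479] yaw -86.15 riser [-0.2306 -0.1143  0.0479] open 0.1604 gf 58.92 F [ 0.1 -0.  -2. ] T [-0.15  0.01 -0.01] tilt 0.12
[0.0025, -0.0904, -0.0015] 0.0022 rows 1
top 197
 w -0.06 34 z-h [0.013 0.031 0.036] u [0.091 0.11 ]
 w -0.04 59 z-h [0.014 0.033 0.042] u [0.095 0.116]
 w -0.02 55 z-h [0.018 0.039 0.045] u [0.103 0.124]
 w 0.0 49 z-h [-0.041  0.025  0.048] u [0.066 0.128]
scene 0
```

>>> {"op": "drive_tool", "data": {"plan": [[[0, -0.03, 0.02, 0], [0, -0.06, 0.02, 0], [0, -0.075, 0.02, 0], [0, -0.085, 0.02, 0], [0, -0.09, 0.012, 0], [0, -0.0938, 0.005, 0], [0, -0.1, -0.007, 0], [0, -0.108, -0.019, 0], [0, -0.117, -0.028, 0], [0, -0.1255, -0.0375, 0], [0, -0.1255, -0.0375, 0]]], "jaw": 0.825}}

```text
time_s: 18.67
eef_pos: [0.5442, -0.0224, 0.0648]
eef_rot: [-0.001, 0.73, -0.684, 0.001]
wrist_force: [-0.1, 0.3, -0.5]
opening: 0.178
grasp_force: 23.8
```

Run:
```python
from h import *
mv((r2w(-.18,-.115,.0634),-86.54))
cup2()
```

```text
t 18.6667 tcp [ 0.5442 -0.0224  0.0648] yaw -86.28 riser [-0.1783 -0.1146  0.0648] open 0.1781 gf 23.83 F [-0.1  0.3 -0.5] T [-0.17  0.02 -0.03] tilt 0.16
[0.001, 0.0042, 0.0035] 0.0015 rows 1
top 351
 w -0.08 56 z-h [-0.061 -0.056 -0.049] u [0.112 0.135]
 w -0.06 76 z-h [-0.058 -0.053  0.03 ] u [0.098 0.138]
 w -0.04 50 z-h [-0.061  0.021  0.037] u [0.102 0.139]
 w -0.02 48 z-h [-0.039  0.025  0.037] u [0.05  0.124]
 w 0.0 121 z-h [-0.042 -0.03   0.057] u [0.042 0.128]
scene 0
```

Run:
```python
from h import *
im,d=load("top");P=cloud("top",d)
for nm,(u,v) in {"bot1":(453,185),"bot2":(490,220),"mouse":(503,311)}.items():
    q=P[v-12:v+13,u-12:u+13].reshape(-1,3);q=q[(q[:,2]>.015)&(q[:,2]<.1)];print(nm,np.percentile(q,[5,50,95],axis=0).round(3).tolist())
mv((r2w(-.26,-.115,.16),None),((.41,-.40,.16),-93.7))
```

```text
bot1 [[0.644, -0.414, 0.024], [0.66, -0.394, 0.057], [0.681, -0.38, 0.08]]
bot2 [[0.556, -0.516, 0.02], [0.573, -0.489, 0.056], [0.595, -0.476, 0.08]]
mouse [[0.326, -0.549, 0.018], [0.353, -0.523, 0.031], [0.38, -0.502, 0.037]]
t 18.7667 tcp [ 0.5429 -0.0221  0.0637] yaw -86.27 riser [-0.1796 -0.1142  0.0637] open 0.1709 gf 23.83 F [ 0.2  0.7 -1.5] T [-0.13  0.04 -0.04] tilt 0.03
[0.001, 0.2008, -0.2409] 0 rows 4
[0.9212, 0.3928, -0.2408] 0.0413 rows 10
```

>>> {"op": "drive_tool", "data": {"plan": [[[0, 0.05, -0.06, 0], [0, 0.1, -0.12, 0], [0, 0.15, -0.18, 0], [0, 0.2, -0.24, 0], [0.1, 0.24, -0.24, 0.01], [0.2, 0.28, -0.24, 0.02], [0.3, 0.32, -0.24, 0.03], [0.4, 0.36, -0.24, 0.041], [0.5, 0.393, -0.24, 0.041], [0.6, 0.393, -0.24, 0.041], [0.7, 0.393, -0.24, 0.041], [0.8, 0.393, -0.24, 0.041]]], "jaw": 0.86}}

```text
time_s: 19.77
eef_pos: [0.4056, -0.3527, 0.1592]
eef_rot: [0.0, -0.684, 0.73, 0.0]
wrist_force: [1.0, 0.1, -1.0]
opening: 0.165
grasp_force: 58.6
```

Run:
```python
from h import *
mv(((.41,-.375,.10),-93.7),((.41,-.375,.04),-93.7),((.41,-.375,.03),-93.7))
cup2(86.3)
```

```text
t 19.7667 tcp [ 0.4056 -0.3527  0.1592] yaw -93.71 riser [-0.3367 -0.4359  0.1592] open 0.1649 gf 58.65 F [ 1.   0.1 -1. ] T [-0.11  0.01  0.03] tilt 0.02
[0.055, -0.0147, 0.1479] -0.0001 rows 2
[0.0551, -0.0147, 0.2979] -0.0001 rows 3
[0.0551, -0.0147, 0.3229] -0.0001 rows 4
top 1120
 w -0.06 151 z-h [0.012 0.032 0.038] u [0.057 0.111]
 w -0.04 318 z-h [0.015 0.038 0.046] u [0.05  0.117]
 w -0.02 406 z-h [0.014 0.045 0.056] u [0.033 0.124]
 w 0.0 245 z-h [-0.041  0.043  0.061] u [0.039 0.128]
scene 77
 w -0.02 14 z-h [0.044 0.048 0.053] u [0.089 0.101]
 w 0.0 63 z-h [-0.037  0.042  0.056] u [0.084 0.118]
```

>>> {"op": "drive_tool", "data": {"plan": [[[0.055, 0, 0.08, 0], [0.055, 0, 0.16, 0], [0.055, 0, 0.24, 0], [0.055, 0, 0.298, 0], [0.055, 0, 0.298, 0]]]}}

```text
time_s: 20.28
eef_pos: [0.402, -0.3684, 0.0346]
eef_rot: [0.001, -0.684, 0.729, 0.006]
wrist_force: [-0.4, 1.3, -1.6]
opening: 0.166
grasp_force: 58.8
```

>>> {"op": "drive_tool", "data": {"plan": [[[0, 0, 0, 0], [0, -0.005, 0.01, 0], [0, -0.015, 0.017, 0], [0, -0.025, 0.023, 0], [0, -0.04, 0.029, 0], [0, -0.05, 0.031, 0], [0, -0.06, 0.031, 0], [0, -0.06, 0.031, 0]]], "jaw": 0.82}}

```text
time_s: 20.95
eef_pos: [0.4301, -0.3744, 0.0282]
eef_rot: [0.0, -0.684, 0.729, -0.0]
wrist_force: [-1.3, -0.5, 0.7]
opening: 0.183
grasp_force: 13.3
```

Run:
```python
from h import *
mv(((.451,-.375,.0276),-93.7))
cup2(86.3,.006)
```

```text
t 20.95 tcp [ 0.4301 -0.3744  0.0282] yaw -93.62 riser [-0.3135 -0.4591  0.0282] open 0.1828 gf 13.28 F [-1.3 -0.5  0.7] T [-0.09  0.14  0.1 ] tilt 0.05
[-0.0018, -0.0523, 0.0015] 0.0004 rows 1
top 1013
 w -0.08 61 z-h [-0.04  -0.039 -0.035] u [0.028 0.116]
 w -0.06 138 z-h [-0.039  0.01   0.021] u [0.047 0.11 ]
 w -0.04 239 z-h [-0.004  0.025  0.039] u [0.049 0.116]
 w -0.02 307 z-h [-0.039  0.029  0.05 ] u [0.033 0.125]
 w 0.0 218 z-h [-0.04  -0.031  0.008] u [0.037 0.129]
 w 0.02 44 z-h [-0.039 -0.037 -0.026] u [0.046 0.13 ]
 w 0.06 4 z-h [-0.04  -0.039 -0.037] u [0.083 0.135]
scene 140
 w -0.02 34 z-h [-0.038 -0.032  0.047] u [0.088 0.116]
 w 0.0 89 z-h [-0.039 -0.029 -0.005] u [0.095 0.126]
 w 0.02 15 z-h [-0.039 -0.035 -0.029] u [0.095 0.117]
```

The roll is now about 70°, with the cup's flank on the table. Next I pivot its foot edge against the 3 mm mat edge.

>>> {"op": "drive_tool", "data": {"plan": [[[0, -0.02, 0, 0], [0, -0.035, 0, 0], [0, -0.047, 0, 0], [0, -0.055, -0.005, 0], [0, -0.0645, -0.01, 0], [0, -0.075, -0.016, 0], [0, -0.087, -0.0218, 0], [0, -0.1, -0.0255, 0], [0, -0.112, -0.029, 0], [0, -0.112, -0.029, 0]]]}}

```text
time_s: 21.88
eef_pos: [0.4727, -0.379, 0.0407]
eef_rot: [-0.002, -0.685, 0.728, 0.0]
wrist_force: [-12.5, -4.6, 10.5]
opening: 0.181
grasp_force: 47.9
```

Run:
```python
from h import *
mv(((.484,-.375,.0404),-93.7))
cup2(86.3,.012)
```

```text
t 21.8833 tcp [ 0.4727 -0.379   0.0407] yaw -93.52 riser [-0.2713 -0.4663  0.0407] open 0.1811 gf 47.9 F [-12.5  -4.6  10.5] T [-0.32  2.47  0.8 ] tilt 0.27
[-0.0118, -0.0277, 0.0005] 0.001 rows 1
top 921
 w -0.06 15 z-h [-0.018 -0.013 -0.011] u [0.072 0.097]
 w -0.04 153 z-h [-0.018  0.005  0.028] u [0.061 0.113]
 w -0.02 269 z-h [-0.045  0.002  0.041] u [0.039 0.121]
 w 0.0 196 z-h [-0.045 -0.036  0.021] u [0.041 0.127]
 w 0.02 210 z-h [-0.045 -0.037 -0.007] u [0.056 0.126]
 w 0.04 77 z-h [-0.04  -0.035 -0.021] u [0.071 0.116]
scene 578
 w -0.02 88 z-h [-0.046 -0.026  0.04 ] u [0.086 0.117]
 w 0.0 130 z-h [-0.046 -0.032  0.021] u [0.059 0.125]
 w 0.02 249 z-h [-0.045 -0.037 -0.006] u [0.044 0.125]
 w 0.04 108 z-h [-0.041 -0.036 -0.024] u [0.051 0.113]
```

Roll is now about 41°, with the mat edge holding the foot. I soften the grip slightly and carry on to upright.

>>> {"op": "drive_tool", "data": {"plan": [[[0, 0, 0, 0], [0, 0, 0, 0], [0, -0.012, -0.001, 0], [0, -0.025, -0.003, 0], [0, -0.038, -0.003, 0], [0, -0.051, -0.002, 0], [0, -0.064, -0.002, 0], [0, -0.077, 0, 0], [0, -0.09, 0.003, 0], [0, -0.1, 0.006, 0], [0, -0.1, 0.006, 0]]], "jaw": 0.815}}

```text
time_s: 22.9
eef_pos: [0.5141, -0.3794, 0.0366]
eef_rot: [-0.0, -0.684, 0.729, 0.0]
wrist_force: [-2.1, -0.6, 1.6]
opening: 0.187
grasp_force: 5.2
```

Run:
```python
from h import *
mv(((.484,-.375,.0404),-93.7))
cup2(86.3,.012)
```

```text
t 22.9 tcp [ 0.5141 -0.3794  0.0366] yaw -93.61 riser [-0.23   -0.4691  0.0366] open 0.187 gf 5.21 F [-2.1 -0.6  1.6] T [-0.07  0.29  0.09] tilt 0.05
[-0.0061, 0.0757, -0.0095] 0.0005 rows 1
top 852
 w -0.06 73 z-h [-0.004  0.007  0.014] u [0.057 0.102]
 w -0.04 291 z-h [-0.039 -0.012  0.011] u [0.042 0.117]
 w -0.02 186 z-h [-0.041 -0.017  0.013] u [0.034 0.128]
 w 0.0 129 z-h [-0.042 -0.031  0.013] u [0.043 0.13 ]
 w 0.02 122 z-h [-0.042 -0.028  0.014] u [0.057 0.123]
 w 0.04 51 z-h [-0.019  0.003  0.015] u [0.074 0.109]
scene 516
 w -0.04 49 z-h [-0.04  -0.025 -0.011] u [0.086 0.108]
 w -0.02 81 z-h [-0.041 -0.022  0.009] u [0.094 0.125]
 w 0.0 103 z-h [-0.042 -0.018  0.01 ] u [0.043 0.128]
 w 0.02 185 z-h [-0.041 -0.014  0.011] u [0.036 0.12 ]
 w 0.04 98 z-h [-0.017  0.004  0.013] u [0.048 0.105]
```

The scoop is upright: the rim is level all round (z−h ≈ 0.010–0.015). Lift, centre it on the mat, and release.

>>> {"op": "drive_tool", "data": {"plan": [[[0, 0, 0, 0], [0, 0, 0, 0], [0, 0, -0.02, 0], [0.01, -0.012, -0.02, 0], [0.025, -0.03, -0.02, 0], [0.043, -0.05, -0.02, 0], [0.043, -0.05, -0.012, 0], [0.043, -0.05, -0.005, 0], [0.043, -0.05, 0, 0], [0.043, -0.05, 0, 0]]], "jaw": 0.835}}

```text
time_s: 23.83
eef_pos: [0.5325, -0.3987, 0.0374]
eef_rot: [-0.0, -0.684, 0.729, -0.001]
wrist_force: [-1.0, -0.8, 3.1]
opening: 0.17
grasp_force: 32.8
```

>>> {"op": "drive_tool", "data": {"plan": [[[0, 0, 0, 0], [0, 0, 0, 0], [0, 0, 0, 0]]], "jaw": 0.79}}

```text
time_s: 24.08
eef_pos: [0.5322, -0.3975, 0.0368]
eef_rot: [0.0, -0.684, 0.729, 0.001]
wrist_force: [-0.1, -0.5, -0.1]
opening: 0.206
grasp_force: 0.0
```

Run:
```python
from h import *
mv(((.484,-.375,.0404),-93.7))
cup2(86.3,.012)
```

```text
t 24.0833 tcp [ 0.5322 -0.3975  0.0368] yaw -93.65 riser [-0.2129 -0.4883  0.0368] open 0.2059 gf 0.0 F [-0.1 -0.5 -0.1] T [ 0.04 -0.01  0.02] tilt 0.06
[-0.0483, 0.1239, -0.0089] 0.0003 rows 2
top 799
 w -0.06 70 z-h [-0.006  0.005  0.012] u [0.059 0.103]
 w -0.04 300 z-h [-0.039 -0.011  0.012] u [0.04  0.119]
 w -0.02 178 z-h [-0.041 -0.017  0.009] u [0.034 0.127]
 w 0.0 96 z-h [-0.042 -0.026  0.011] u [0.044 0.131]
 w 0.02 109 z-h [-0.041 -0.025  0.01 ] u [0.057 0.124]
 w 0.04 46 z-h [-0.013  0.002  0.011] u [0.075 0.11 ]
scene 578
 w -0.04 95 z-h [-0.041 -0.026 -0.009] u [0.071 0.108]
 w -0.02 87 z-h [-0.042 -0.021  0.005] u [0.05  0.126]
 w 0.0 121 z-h [-0.041 -0.019  0.008] u [0.036 0.127]
 w 0.02 181 z-h [-0.041 -0.015  0.008] u [0.035 0.121]
 w 0.04 94 z-h [-0.017  0.002  0.011] u [0.051 0.106]
```

The scoop stands on the mat at about (0.537, −0.320). Now I back off and head for the lid.

>>> {"op": "drive_tool", "data": {"plan": [[[0, 0, 0, 0], [0, 0, 0, 0], [0, 0, -0.06, 0], [0, 0, -0.14, 0], [0, 0, -0.24, 0], [0, 0, -0.34, 0], [0, 0, -0.44, 0], [0, 0, -0.54, 0], [0, 0, -0.54, 0]]], "jaw": 0.6}}

```text
time_s: 24.93
eef_pos: [0.5356, -0.4012, 0.2643]
eef_rot: [0.0, -0.684, 0.729, -0.008]
wrist_force: [1.1, -1.1, 1.3]
opening: 0.401
grasp_force: 0.0
```

Run:
```python
from h import *
print(np.rad2deg(ctrl.get_obs()["q"]).round(1))
mv((r2w(-.23,.09,.25),3.46))
im,d=ctrl.camera("top");P=cloud("top",d);q=P[(d>0)&(P[...,2]>.052)&(P[...,2]<.08)];q=q[(abs(q[:,0]-.54)<.075)&(abs(q[:,1]+.315)<.068)]
(cx,cy),r=cv2.minEnclosingCircle(q[:,:2].astype(np.float32));print("rim",cx,cy,r,np.percentile(q[:,2],[5,50,95]))
for z0,z1 in((.06,.1),(.1,.14),(.14,.17)):
    m=(d>0)&(P[...,2]>z0)&(P[...,2]<z1);l=P[m][:,:2]-RO;X=l@RX;Y=l@RY;k=(X>-.15)&(X<-.1)&(abs(Y-.035)<.03);print("lid",z0,k.sum(),np.percentile(Y[k],[5,50,95]).round(4) if k.sum() else "")
```

```text
[-47.   20.2  76.1   0.   82.8 136.7]
t 24.9333 tcp [ 0.5356 -0.4012  0.2643] yaw -93.65 riser [-0.2098 -0.4922  0.2643] open 0.401 gf 0.0 F [ 1.1 -1.1  1.3] T [-0.02  0.03 -0.  ] tilt 0.93
[-1.4384, 0.2304, 0.0171] -0.5395 rows 14
rim 0.5334697365760803 -0.32435449957847595 0.058931492269039154 [0.05313111 0.06072318 0.06634298]
lid 0.06 45 [0.034  0.0348 0.0356]
lid 0.1 40 [0.0345 0.0351 0.0359]
lid 0.14 67 [0.0326 0.0359 0.0392]
```

>>> {"op": "drive_tool", "data": {"plan": [[[-0.08, 0.02, 0.017, -0.03], [-0.18, 0.04, 0.017, -0.06], [-0.28, 0.07, 0.017, -0.1], [-0.38, 0.1, 0.017, -0.14], [-0.48, 0.13, 0.017, -0.18], [-0.58, 0.16, 0.017, -0.22], [-0.68, 0.19, 0.017, -0.26], [-0.78, 0.22, 0.017, -0.3], [-0.88, 0.23, 0.017, -0.34], [-0.95, 0.23, 0.017, -0.38], [-0.95, 0.23, 0.017, -0.42], [-0.95, 0.23, 0.017, -0.46]]], "jaw": 1}}

```text
time_s: 25.98
eef_pos: [0.4642, -0.0109, 0.2454]
eef_rot: [-0.0, 0.996, -0.093, -0.001]
wrist_force: [-0.1, -0.7, 0.4]
opening: 0.003
grasp_force: 0.0
```

Run:
```python
from h import *
mv((r2w(-.23,.09,.25),3.46))
```

```text
t 25.9833 tcp [ 0.4642 -0.0109  0.2454] yaw -10.67 riser [-0.2575 -0.0983  0.2454] open 0.0031 gf 0.0 F [-0.1 -0.7  0.4] T [-0.    0.02 -0.01] tilt 0.07
[-0.0483, -0.4733, -0.0113] -0.0785 rows 5
```

>>> {"op": "drive_tool", "data": {"plan": [[[-0.01, -0.1, -0.01, -0.02], [-0.02, -0.2, -0.01, -0.04], [-0.035, -0.3, -0.01, -0.06], [-0.048, -0.4, -0.01, -0.0785], [-0.048, -0.473, -0.01, -0.0785], [-0.048, -0.473, -0.01, -0.0785], [-0.048, -0.473, -0.01, -0.0785]]]}}

```text
time_s: 26.57
eef_pos: [0.4822, 0.1777, 0.2491]
eef_rot: [0.0, 1.0, 0.027, -0.001]
wrist_force: [-0.8, -0.1, -0.7]
opening: 0.001
grasp_force: 0.0
```

Run:
```python
from h import *
mv((r2w(-.2,.09,.142),3.46),(r2w(-.133,.09,.142),3.46),(r2w(-.133,.03,.142),3.46),(r2w(-.133,-.02,.133),3.46))
```

```text
t 26.5667 tcp [0.4822 0.1777 0.2491] yaw 3.08 riser [-0.2282  0.0888  0.2491] open 0.0005 gf 0.0 F [-0.8 -0.1 -0.7] T [-0.01 -0.01  0.03] tilt 0.11
[0.071, -0.0035, 0.2675] -0.0021 rows 3
[0.2385, -0.0046, 0.2672] -0.0021 rows 4
[0.2395, 0.1454, 0.2672] -0.0021 rows 4
[0.2404, 0.2704, 0.2898] -0.0021 rows 5
```

>>> {"op": "drive_tool", "data": {"plan": [[[0.03, 0, 0.07, 0], [0.07, 0, 0.16, 0], [0.07, 0, 0.24, 0], [0.07, 0, 0.2675, 0], [0.12, 0, 0.2675, 0], [0.18, 0, 0.2675, 0], [0.225, 0, 0.2675, 0], [0.2385, 0, 0.2675, 0], [0.2385, 0, 0.2675, 0]]]}}

```text
time_s: 27.32
eef_pos: [0.5792, 0.1801, 0.1437]
eef_rot: [0.0, 1.0, 0.025, 0.0]
wrist_force: [-0.0, -0.6, -0.3]
opening: -0.003
grasp_force: 0.0
```

>>> {"op": "drive_tool", "data": {"plan": [[[0, 0.04, 0, 0], [0, 0.07, 0, 0], [0, 0.1, 0, 0], [0, 0.13, 0, 0], [0, 0.16, 0.003, 0], [0, 0.19, 0.008, 0], [0, 0.22, 0.013, 0], [0, 0.25, 0.018, 0], [0, 0.275, 0.023, 0], [0, 0.275, 0.023, 0]]]}}

```text
time_s: 28.15
eef_pos: [0.5837, 0.069, 0.1334]
eef_rot: [0.0, 1.0, 0.024, -0.0]
wrist_force: [-0.0, -0.2, 0.8]
opening: -0.002
grasp_force: 0.0
```

Run:
```python
from h import *
mv((r2w(-.133,.03,.142),3.46))
for n in("top","scene"):
    im,d=ctrl.camera(n);P=cloud(n,d);l=P[...,:2]-RO;X=l@RX;Y=l@RY
    k=(d>0)&(X>-.142)&(X<-.03)&(Y>-.075)&(Y<.05)&(P[...,2]<.1)&(P[...,2]>-.01);print(n,k.sum(),"z",np.percentile(P[k][:,2],[2,25,50,75,98]).round(3),"bright",np.median(im[k],0))
```

```text
t 28.15 tcp [0.5837 0.069  0.1334] yaw 2.78 riser [-0.1334 -0.0258  0.1334] open -0.002 gf 0.0 F [-0.  -0.2  0.8] T [-0.01 -0.02  0.03] tilt 0.06
[-0.0007, -0.1394, -0.0216] -0.0038 rows 2
top 183 z [-0.002  0.002  0.01   0.048  0.067] bright [ 48.  79. 114.]
scene 641 z [-0.004 -0.     0.002  0.013  0.089] bright [40. 53. 89.]
```

>>> {"op": "drive_tool", "data": {"plan": [[[0, 0, 0, 0], [0, 0, 0, 0], [-0.05, 0, 0, 0], [-0.13, 0, 0, 0], [-0.22, 0, 0, 0], [-0.3, 0, 0, 0], [-0.3, 0, -0.1, 0], [-0.3, 0, -0.2, 0], [-0.3, 0, -0.2, 0]]]}}

```text
time_s: 29.0
eef_pos: [0.4673, 0.0655, 0.2214]
eef_rot: [0.001, 1.0, 0.026, 0.006]
wrist_force: [1.2, -0.2, 1.4]
opening: 0.001
grasp_force: 0.0
```

```bash
cat >> h.py <<'E'
def lid():
    for n in("top","scene"):
        im,d=ctrl.camera(n);P=cloud(n,d);l=P[...,:2]-RO;X=l@RX;Y=l@RY
        for y0 in np.arange(-.09,.08,.02):
            k=(d>0)&(X>-.14)&(X<-.03)&(Y>y0)&(Y<y0+.02)&(P[...,2]<.175)&(P[...,2]>-.01)
            if k.sum()>4:print(n,y0.round(2),k.sum(),"z",np.percentile(P[k][:,2],[5,50,95]).round(3),np.median(im[k],0))
E
python3 - <<'E'
from h import *
mv((r2w(-.133,.03,.142),3.46));lid()
E
```

```text
t 29.0 tcp [0.4673 0.0655 0.2214] yaw 2.96 riser [-0.2498 -0.0223  0.2214] open 0.0013 gf 0.0 F [ 1.2 -0.2  1.4] T [-0.01 -0.08  0.03] tilt 0.69
[0.2885, -0.1336, 0.2016] -0.0028 rows 4
top -0.09 245 z [-0.003  0.005  0.053] [162. 163. 162.]
top -0.07 212 z [0.046 0.05  0.054] [171. 171. 171.]
top -0.05 222 z [0.046 0.05  0.054] [171. 171. 171.]
top -0.03 213 z [0.046 0.05  0.054] [170. 171. 171.]
top -0.01 215 z [0.046 0.051 0.055] [170. 171. 171.]
top 0.01 210 z [0.046 0.051 0.054] [170. 171. 171.]
top 0.03 146 z [-0.001  0.047  0.053] [152.  157.5 157. ]
top 0.05 213 z [-0.003  0.     0.005] [169. 170. 169.]
top 0.07 201 z [-0.004  0.001  0.006] [168. 169. 168.]
scene -0.09 323 z [-0.005  0.017  0.05 ] [100. 101. 103.]
scene -0.07 163 z [0.043 0.048 0.052] [168. 167. 165.]
scene -0.05 161 z [0.043 0.047 0.052] [168. 167. 165.]
scene -0.03 167 z [0.044 0.048 0.051] [168. 167. 165.]
scene -0.01 157 z [0.045 0.047 0.052] [168. 167. 165.]
scene 0.01 149 z [0.044 0.048 0.051] [167. 166. 164.]
scene 0.03 44 z [0.041 0.046 0.049] [150.5 151.  149. ]
scene 0.05 107 z [-0.006 -0.001  0.003] [159. 160. 157.]
scene 0.07 170 z [-0.007 -0.002  0.003] [167.5 167.  164. ]
```

The lid is flat at z 0.05 across its whole width, so it is shut. A last check on the scoop and bystanders, then hand in.

Run:
```python
from h import *
im,d=ctrl.camera("top");P=cloud("top",d);q=P[(d>0)&(P[...,2]>.054)&(P[...,2]<.08)];q=q[(abs(q[:,0]-.533)<.065)&(abs(q[:,1]+.324)<.06)]
A=np.c_[q[:,:2]-q[:,:2].mean(0),np.ones(len(q))];s=np.linalg.lstsq(A,q[:,2],rcond=None)[0]
print("rim n",len(q),"centre",((q.max(0)+q.min(0))/2).round(3),"plane slope",s.round(3))
i0,d0=load("top");P0=cloud("top",d0)
for nm,(u,v) in {"bot1":(453,185),"bot2":(490,220),"mouse":(503,311)}.items():
    for PP in(P0,P):
        q=PP[v-12:v+13,u-12:u+13].reshape(-1,3);q=q[(q[:,2]>.02)&(q[:,2]<.1)];print(nm,np.median(q,0).round(3))
print(ctrl.get_obs()["dq"].round(4)); print(ctrl.hand_in())
```

```text
rim n 386 centre [ 0.536 -0.325  0.063] plane slope [-0.006  0.005  0.061]
bot1 [ 0.66  -0.394  0.057]
bot1 [ 0.66  -0.394  0.057]
bot2 [ 0.573 -0.489  0.056]
bot2 [ 0.573 -0.489  0.057]
mouse [ 0.351 -0.524  0.031]
mouse [ 0.351 -0.524  0.032]
[-0.0033  0.0306  0.0268 -0.0011 -0.0003 -0.0001]
the job is handed in; nothing more can be done
None
```

Handed in at about 29 s, verdict not shown: all five caps are in the box, its lid is shut, the scoop stands upright about 22 mm from the mat's centre, two bottles and the mouse measured unmoved (third bottle and label roll not re-measured), and no contact with the shelf was seen.

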